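# Refit the keyed drive hub and clamp cap of an analyser's sample wheel

## Task

Under the parked pipetting arm of the sample-wheel module, fit the dark metal hub on the D-shaped drive shaft, turned so that its flat matches the shaft's flat, and let it sit fully home on the seat. Then put the teal clamp cap face down over the hub's brass stub, again flat to flat, until it lies flush on the hub, and let go. Do not bump the pipetting arm, and leave the bottle, jar, tube rack and tip box standing where they are.

Things in the scene. Friction and masses are not known exactly. Their poses are not given: they have to be found in the camera images.
- shaft_seat (a point): Seat of the drive shaft: fixed metal disc 100 mm across in the wheel's centre, top face 45 mm above the bench; point on the axis on that face, z up. On it a fixed steel D-shaft, 16 mm tall: radius 14 mm, one flat 7.5 mm from the axis, top rim bevelled 3 mm. x points out through the flat; a red mark on the disc lies on that side. It does not turn.
- hub_stub (a point): Loose dark metal hub, 160 g, 45 mm tall: flange 72 mm across, 8 mm thick; barrel 46 mm across up to 22 mm; on it a brass stub 23 mm tall to grip by: a D of radius 14 mm, flat 7.5 mm from the axis on +x, two parallel sides 20 mm apart facing +y and -y, rim bevelled 3 mm. Point on the axis at mid-stub, 33.5 mm above the underside; z up. Seated, it is 33.5 mm above the shaft seat.
- hub: Origin at the centre of the hub's underside (lies on the bench at the start); axes as hub_stub. D-shaped bore in it, 18 mm deep: radius 15.5 mm, flat 9 mm from the axis on +x, mouth bevelled 2 mm: 1.5 mm play all round the shaft, goes on only within about 8 degrees. On the +x side the flange is cut straight, 29 mm from the axis, with a red dash.
- cap_bar (a point): Loose teal clamp cap, 120 g, 54 mm tall: flange 72 mm across, 8 mm thick; barrel 46 mm across up to 29 mm; on it a dark grip bar 25 mm tall, 36 mm long in x, 20 mm wide in y, red stripe at its +x end. Point on the axis at mid-bar, 41.5 mm above the underside; z up. On the seated hub it is 30 mm above hub_stub and 63.5 mm above the shaft seat.
- cap: Origin at the centre of the cap's underside (lies on the bench at the start); axes as cap_bar. D-shaped bore in it, 25 mm deep: radius 15.5 mm, flat 9 mm from the axis on +x, mouth bevelled 2 mm; it goes over the hub's stub until the flange rests on the hub's barrel top. On the +x side the flange is cut straight, 29 mm from the axis, with a red dash.
- probe_end (a point): Parked pipetting arm, fixed: lilac bar 36 mm wide, 28 mm thick, level, underside 280 mm above the bench. Point: middle of its free end, underside; it is right above the axis of the shaft. x points back along the bar to its post (22 mm thick, 150 mm beyond the shaft). An upright tool over the shaft would hit it; one leaning 25 to 40 degrees towards the robot fits under.
- probe_arm: The same parked pipetting arm; origin on the bench below the shaft's axis, x towards its post.
- deck: Sample-wheel module, fixed: white base 300 mm (x) by 280 mm (y), 30 mm high, with a dark wheel 210 mm across whose top is 40 mm above the bench; a ring of small cups 88 mm from the centre stands up to 52 mm above the bench. Origin at the centre of its underside, below the shaft; z up.
- bottle_mid (a point): Bystander: upright reagent bottle with a green cap, 44 mm across and 90 mm tall; the point is its centre, 45 mm up.
- jar_mid (a point): Bystander: amber jar with a white lid, 42 mm across and 50 mm tall; the point is its centre, 25 mm up.
- rack_mid (a point): Bystander: grey tube rack with ten capped tubes, 50 mm (x) by 130 mm (y), 78 mm tall; the point is its centre, 39 mm up.
- tipbox_mid (a point): Bystander: low blue box of pipette tips, 75 mm (x) by 100 mm (y), 40 mm tall; the point is its centre, 20 mm up.

How it is judged:
By the outcome, as a careful person would: the job done as asked, in the order asked, and still so for the second after the job is handed in, with the robot touching nothing.
It also fails if it takes over 69 s, if anything falls off the work surface, if the arm or the gripper's body presses on something with over 40 N, if the wrist force passes 120 N, or if a joint passes its speed limit or range.

## Robot

A 7-joint arm with a two-finger parallel gripper is mounted at the origin on the work surface. World frame = base frame: x ahead of the robot, y to its left, z up, the work surface at z = 0. Lengths are in m, angles in rad, forces in N, time in s.
With the tool pointing down it reaches from about 0.425 to 0.875 m from the base axis. Payload 4.7 kg.
Tool frame: the origin (TCP) lies midway between the tips of the shut fingers; the grasp point (between the pads) lies 19 mm behind it; z points along the fingers, y is the direction in which the jaws open and shut (so a half turn about z gives the same grasp; the last joint's range is limited). The gripper opens to 87 mm and grips with 3 to 60 N. Pads are 19 mm wide; open, the fingers measure 117 mm over their backs; the gripper's body (75 mm by 190 mm) begins 51 mm behind the grasp point.
Start: joints at [0.014, 0.321, -0.07, 1.45, 0.023, 1.371, -0.057], TCP at [0.65, -0, 0.223] pointing down, gripper open.
Joint ranges: [-2.86, 2.86], [-0.3, 2.09], [-1.38, 1.24], [0.06, 2.45], [-1.56, 4.7], [0.09, 2.05], [-2.69, 2.69]. Speed limits (rad/s): [2.57, 2.57, 3.14, 3.14, 3.14, 3.14, 3.14].

## Interface

Orientations are given as a rotation vector (axis times angle).
In Python, from bench import ctrl, optics gives the robot as it stands. The module is installed in compiled form; this text tells all that it offers.
- The arm moves only by the tool step_arm, never from a script. Its argument "deltas" is a list of rows, each a list of 7 numbers: the turn, a rotation vector about the tool's x, y, z in degrees, then the shift along the tool's x, y, z in mm, then the finger opening in mm, from 0 to 87. A call has exactly 8 rows; each row is the pose to reach, as a shift and turn from the pose commanded when the call began, along the tool's axes at that moment; what a row does not reach only later rows make up. A row lasts 1/8 s, in which the tool goes at most 62.5 mm and 10.7 degrees, less where a joint would pass 70% of its speed; a pose out of reach is approached as far as the arm can. A call with a gripper value outside its range is refused whole. The fingers move at their own pace and stop on an object; "newtons" is the grip in N (left out, the last holds). Time passes only in rows, so rows that repeat a pose let the fingers close, or fill a call up. It gives the time, the measured TCP pose, the force and the opening at its end, in the units of the state.
- ctrl.get_state(): the state, without advancing time (a new reading comes with each control period).
- optics.get_image(name): name is "scene" or "side" or "wrist"; returns the picture (420x560x3 uint8, red, green, blue); there is no depth.
- optics.get_calibration(name): a dict with "K" (3x3 intrinsics, pixels), "R" (3x3) and "t" (3): a world point X has camera coordinates R X + t. Camera axes: x right, y down, z forward; pixel columns grow to the right and rows downward; lengths in m; the calibration is good to about 2 mm. A picture is of the moment at which its call begins: read the wrist's pose just before it. get_calibration takes no time and is no camera call; for the wrist camera it gives the pose at the moment of the call.
- ctrl.close_job(): hands the job in, once; it reports no verdict.
The state is a dict: "time": time; "joint_positions": joint angles; "qd": joint speeds; "joint_torque": joint torques, N m; "position": TCP position; "tool_rot": TCP orientation; "ft_force": force on the tool from outside, world axes, zero at the start; "torque": the same for the moment, N m; "grip_width": opening from 0.0 (shut) to 1.0 (fully open).
Only numpy, scipy, OpenCV 4.12 (cv2) and the standard library are available. Lean on these libraries where they do the work, as an engineer would, in place of code of your own. Each camera call takes 0.05 s, during which the arm holds its last target.

## Working session

There is one attempt and no reset: what is moved stays moved. The work goes in short steps, Python scripts to look and compute and a tool call to move; the robot and the scene stay as the last step left them, time stands still between calls to the robot, and variables do not carry over. Pictures are saved under pics/ and viewed, and the job is handed in when it is done.

Besides the shell and the picture viewer there is one more tool, called by a JSON object that holds its "api" and its "payload", one argument or row to a line. step_arm: Moves the arm, as the interface text tells. Its arguments: {"type":"object","properties":{"deltas":{"type":"array"},"newtons":{"type":"number"}},"required":["deltas"]}

```bash
mkdir -p pics; ls; python3 - <<'E'
from bench import ctrl, optics
import cv2
s=ctrl.get_state();print(s)
for n in ["scene","side","wrist"]:
    c=optics.get_calibration(n);print(n,c)
    cv2.imwrite(f"pics/{n}0.png",optics.get_image(n)[:,:,::-1])
E
```

```text
pics
{'time': 0.0, 'joint_positions': array([ 0.01407387,  0.32177886, -0.0700855 ,  1.45166011,  0.02261552,
        1.37080133, -0.0568987 ]), 'qd': array([ 0.0007052 , -0.00041454,  0.00070669, -0.0014348 , -0.00084457,
        0.00018383, -0.00163641]), 'joint_torque': array([-2.58547143e-04, -4.91284704e+01, -4.03903294e-01, -3.12526345e+01,
       -6.40594075e-02,  4.37659642e-02,  1.61017233e-04]), 'position': array([ 6.49452113e-01, -3.82002086e-05,  2.21497666e-01]), 'tool_rot': array([-2.22050081e+00, -2.22063738e+00,  2.18820173e-03]), 'ft_force': array([0.13047814, 0.2461738 , 0.16365057]), 'torque': array([ 0.01581272, -0.00126577,  0.0004304 ]), 'grip_width': 0.9991811895361045}
scene {'K': array([[417.15072073,   0.        , 269.32436828],
       [  0.        , 417.15072073, 211.51286339],
       [  0.        ,   0.        ,   1.        ]]), 'R': array([[ 0.65254069,  0.75774507,  0.00361244],
       [ 0.45729605, -0.38999538, -0.7992396 ],
       [-0.60421103,  0.52318831, -0.60100168]]), 't': array([-0.28531241, -0.12913432,  1.43472248])}
side {'K': array([[522.60321073,   0.        , 277.6293123 ],
       [  0.        , 522.60321073, 212.20831314],
       [  0.        ,   0.        ,   1.        ]]), 'R': array([[ 0.99504628, -0.09894081,  0.00967523],
       [-0.06563439, -0.72692899, -0.68356885],
       [ 0.07466606,  0.67954762, -0.72982191]]), 't': array([-0.51827194,  0.09483605,  1.43987277])}
wrist {'K': array([[295.71461374,   0.        , 282.21277208],
       [  0.        , 295.71461374, 207.82200501],
       [  0.        ,   0.        ,   1.        ]]), 'R': array([[ 9.99997997e-01, -1.70377181e-04, -1.99434266e-03],
       [ 3.52011298e-04, -9.65872093e-01,  2.59019259e-01],
       [-1.97041089e-03, -2.59019442e-01, -9.65870098e-01]]), 't': array([-0.64833269, -0.03216549,  0.38993196])}
```

View pics/scene0.png

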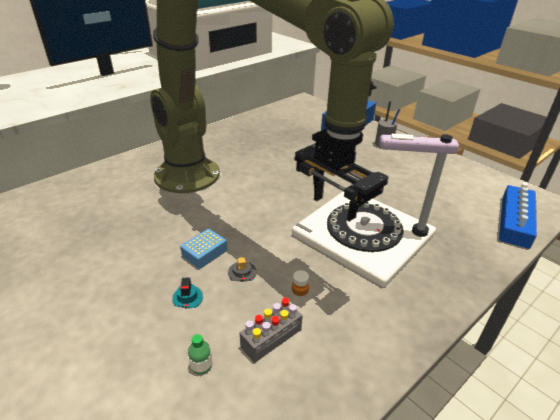

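View pics/side0.png

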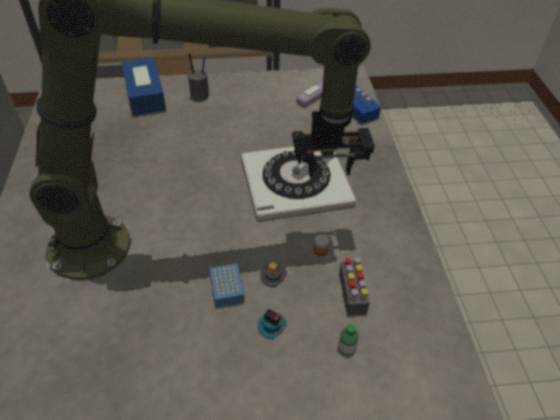

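View pics/wrist0.png

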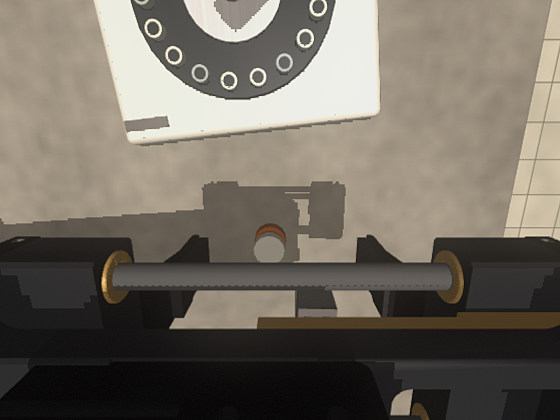

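```bash
cat > h.py <<'E'
from bench import ctrl, optics
import cv2, numpy as np
from scipy.spatial.transform import Rotation as Rn
def ray(c,u,v,z):
    d=c["R"].T@np.linalg.inv(c["K"])@np.array([u,v,1.]); o=-c["R"].T@c["t"]
    return o+d*(z-o[2])/d[2]
def proj(c,X):
    p=c["K"]@(c["R"]@np.asarray(X,float)+c["t"]); return p[:2]/p[2]
def crop(img,x0,y0,w,h,s,fn):
    cv2.imwrite(fn,cv2.resize(img[y0:y0+h,x0:x0+w],None,fx=s,fy=s,interpolation=cv2.INTER_CUBIC))
E
python3 - <<'E'
from h import *
a=cv2.imread("pics/scene0.png");b=cv2.imread("pics/side0.png")
crop(a,160,220,130,100,6,"pics/c1.png");crop(b,235,245,110,100,6,"pics/c2.png");crop(b,235,125,130,100,6,"pics/c3.png");crop(a,285,185,160,100,5,"pics/c4.png")
cs=optics.get_calibration("scene");cd=optics.get_calibration("side")
for n,c in(("scene",cs),("side",cd)): print(n,-c["R"].T@c["t"])
print("hub",ray(cs,241,264,.045),ray(cd,273,266,.045),"cap",ray(cs,186,284,.054),ray(cd,272,315,.054),"deck",ray(cs,367,222,.04),ray(cd,296,174,.04))
E
```

```text
scene [ 1.11210572 -0.58479775  0.76009203]
side [ 0.41441945 -0.96080128  1.12069206]
hub [ 0.50994094 -0.15413103  0.045     ] [ 0.49385426 -0.14677319  0.045     ] cap [ 0.48754294 -0.29490436  0.054     ] [ 0.47740325 -0.29733222  0.054     ] deck [0.60136743 0.21721352 0.04      ] [0.59643054 0.19895241 0.04      ]
```

View pics/c1.png

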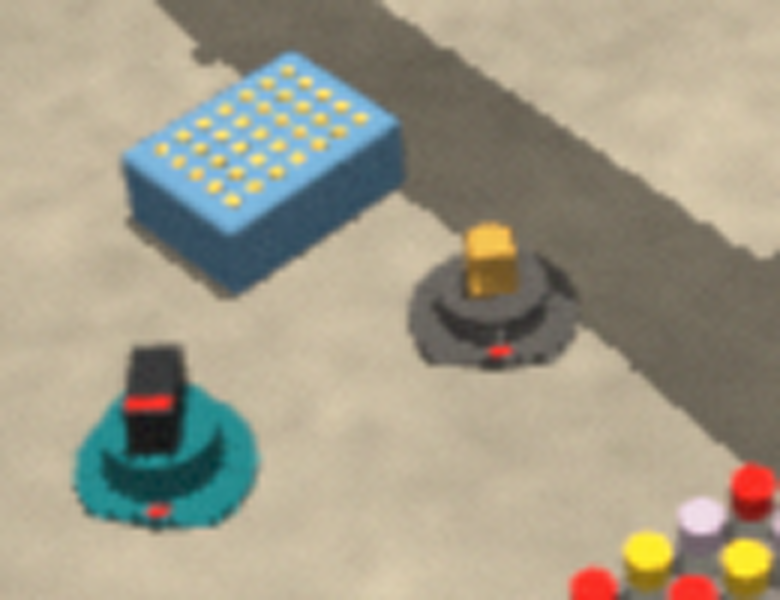

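View pics/c2.png

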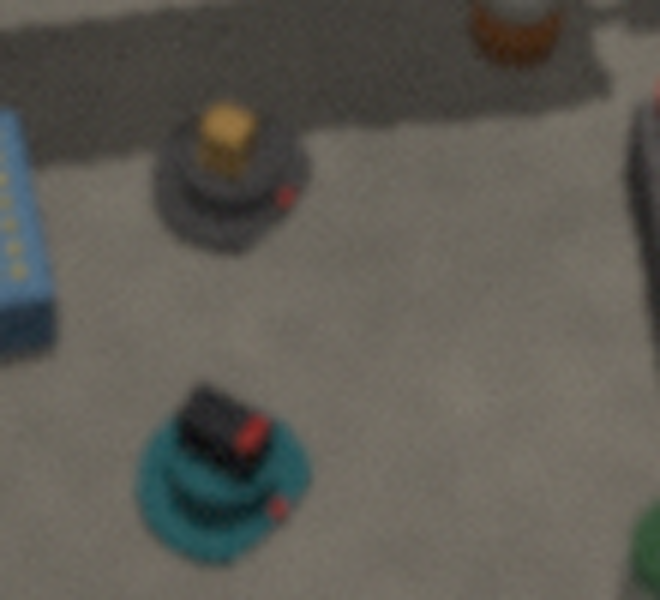

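View pics/c3.png

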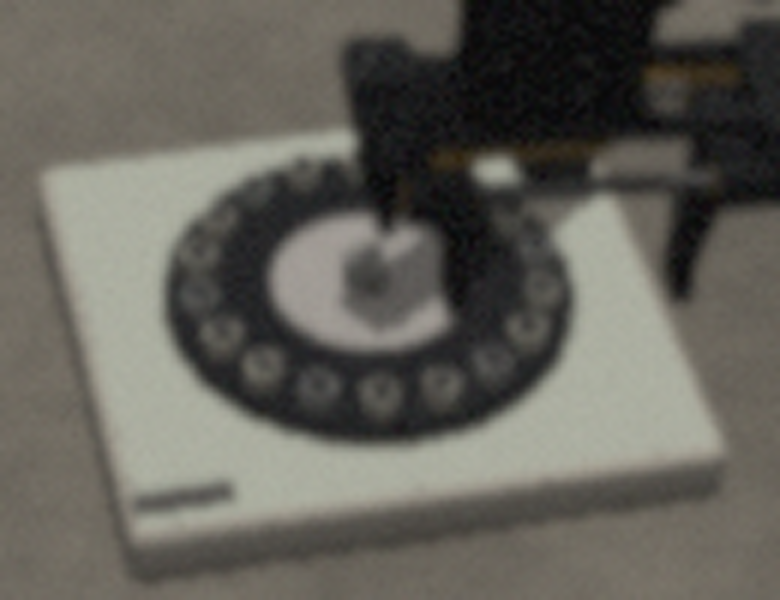

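View pics/c4.png

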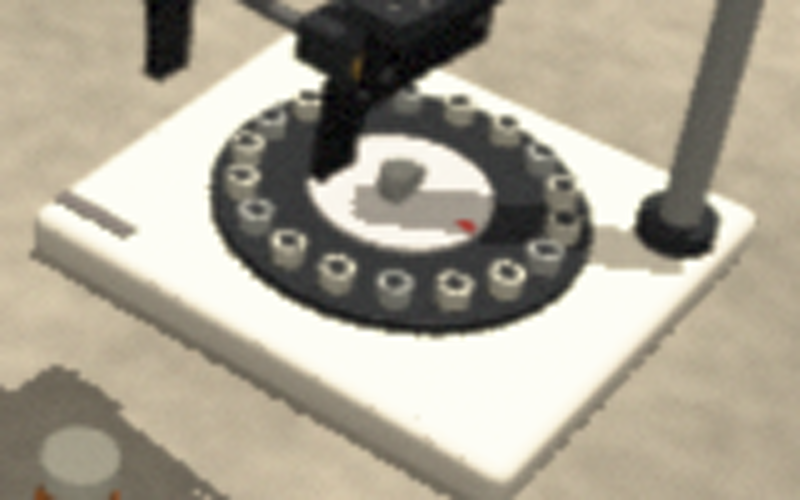

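```bash
python3 - <<'E'
from h import *
cs=optics.get_calibration("scene");cd=optics.get_calibration("side")
S=lambda x,y,z:ray(cs,160+x/6,220+y/6,z).round(4)
D=lambda x,y,z:ray(cd,235+x/6,245+y/6,z).round(4)
print("hub top",S(490,238,.045),D(230,122,.045),"dash",S(500,352,.008),D(286,195,.008))
print("cap top",S(157,374,.054),D(225,420,.054),"dash",S(159,511,.008),D(278,510,.008))
T=lambda x,y,z:ray(cs,285+x/5,185+y/5,z).round(4)
U=lambda x,y,z:ray(cd,235+x/6,125+y/6,z).round(4)
print("shaft top",T(400,172,.061),U(380,265,.061),"mark",T(466,227,.045),"post base",T(675,235,.035))
print("disc",T(402,192,.045),U(360,283,.045))
print("deck corners",[T(*p,.03) for p in((40,215),(500,478),(755,215))],[U(*p,.03) for p in((40,172),(130,540),(725,455))])
print("probe end scene",ray(cs,382,146,.28), "post top",ray(cs,447,145,.30))
print("jar",ray(cs,301,277,.05),ray(cd,322,241,.05),"bottle",ray(cs,199,342,.09),ray(cd,350,330,.09))
print("rack",ray(cs,271,318,.078),ray(cd,355,275,.078),"tip",ray(cs,204,244,.04),ray(cd,226,280,.04))
E
```

```text
hub top [ 0.4989 -0.1435  0.045 ] [ 0.4949 -0.1447  0.045 ] dash [ 0.5235 -0.159   0.008 ] [ 0.5182 -0.1585  0.008 ]
cap top [ 0.4833 -0.2919  0.054 ] [ 0.4786 -0.2974  0.054 ] dash [ 0.5045 -0.3102  0.008 ] [ 0.4987 -0.3124  0.008 ]
shaft top [0.6055 0.1987 0.061 ] [0.6025 0.1971 0.061 ] mark [0.6477 0.2057 0.045 ] post base [0.7194 0.2978 0.035 ]
disc [0.606  0.2034 0.045 ] [0.5936 0.202  0.045 ]
deck corners [array([0.4782, 0.0511, 0.03  ]), array([0.7657, 0.0818, 0.03  ]), array([0.7357, 0.3528, 0.03  ])] [array([0.437 , 0.3198, 0.03  ]), array([0.4655, 0.0493, 0.03  ]), array([0.7584, 0.0795, 0.03  ])]
probe end scene [0.60645052 0.21360013 0.28      ] post top [0.7230093  0.30035479 0.3       ]
jar [ 0.63994266 -0.07681681  0.05      ] [ 0.63163123 -0.07942994  0.05      ] bottle [ 0.66268015 -0.36963237  0.09      ] [ 0.64526574 -0.37453933  0.09      ]
rack [ 0.70128462 -0.22327114  0.078     ] [ 0.68984136 -0.21780443  0.078     ] tip [ 0.38445059 -0.17891938  0.04      ] [ 0.37201844 -0.17608033  0.04      ]
```

```bash
cat >> h.py <<'E'
def tool(yaw,lean):
    a,l=np.radians(yaw),np.radians(lean)
    z=np.array([np.sin(l)*np.cos(a),np.sin(l)*np.sin(a),-np.cos(l)]); y=np.array([-np.sin(a),np.cos(a),0])
    return np.column_stack([np.cross(y,z),y,z])
def go(p,Rt):
    s=ctrl.get_state(); R0=Rn.from_rotvec(s["tool_rot"]).as_matrix()
    print("t",round(s["time"],2),"turn",np.degrees(Rn.from_matrix(R0.T@Rt).as_rotvec()).round(1),"shift",((R0.T@(np.asarray(p)-s["position"]))*1000).round(1))
E
python3 - <<'E'
from h import *
T=tool(-33,32)
go(np.array([.5,-.145,.03])-T[:,2]*.12,T)
E
```

```text
t 0.15 turn [-16.  -29.3 -55.4] shift [-110.3 -202.8   90.3]
```

{"api": "step_arm", "payload": {
  "deltas": [
    [-16,-29,-55.5,-110,-203,90,87],
    [-16,-29,-55.5,-110,-203,90,87],
    [-16,-29,-55.5,-110,-203,90,87],
    [-16,-29,-55.5,-110,-203,90,87],
    [-16,-29,-55.5,-110,-203,90,87],
    [-16,-29,-55.5,-110,-203,90,87],
    [-16,-29,-55.5,-110,-203,90,87],
    [-16,-29,-55.5,-110,-203,90,87]
  ],
  "newtons": 30
}}

```text
time: 1.15
position: [0.4642, -0.1104, 0.1236]
tool_rot: [0.747, 2.5, -0.213]
ft_force: [0.4, -1.0, 0.1]
grip_width: 0.997
```

```bash
python3 - <<'E'
from h import *
s=ctrl.get_state();c=optics.get_calibration("wrist");print(s["time"],s["position"],s["joint_positions"].round(2),c["R"].tolist(),c["t"].tolist())
for n in ["scene","side","wrist"]: cv2.imwrite(f"pics/{n}1.png",optics.get_image(n)[:,:,::-1])
E
```

```text
1.15 [ 0.4641965  -0.11035295  0.12360477] [ 0.12 -0.3  -0.17  2.4   0.45  0.64  0.62] [[0.5496582861584902, 0.8353865518390623, -0.0022533228255454305], [0.5768414735256918, -0.37758987800241706, 0.7243478435467532], [0.6042596154617842, -0.39944360432552267, -0.6894310147399922]] [-0.16156086868593153, -0.3725285892037365, -0.06440427209087887]
```

View pics/wrist1.png

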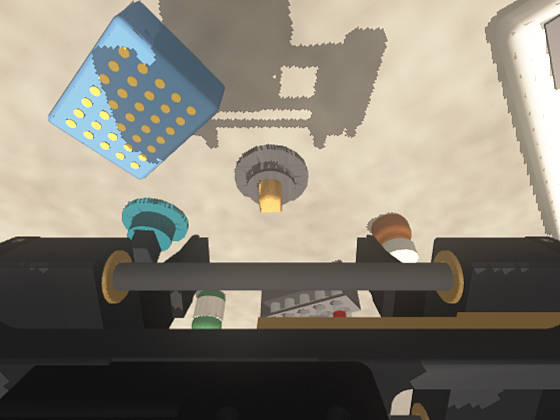

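View pics/scene1.png

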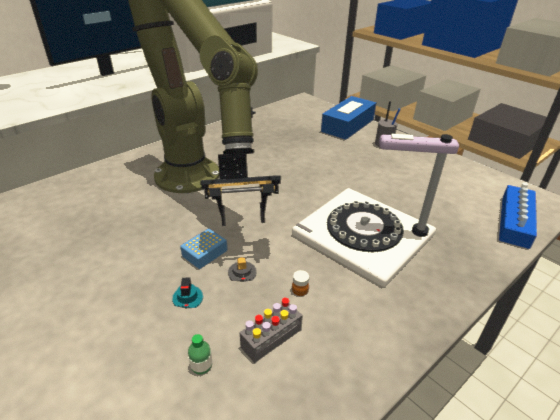

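```bash
python3 - <<'E'
from h import *
w=cv2.imread("pics/wrist1.png");crop(w,220,130,100,90,8,"pics/d1.png")
a=cv2.imread("pics/scene1.png");b=cv2.imread("pics/side1.png")
crop(a,320,190,90,70,8,"pics/d2.png");crop(b,255,140,90,70,8,"pics/d3.png");crop(b,235,245,100,75,8,"pics/d4.png")
E
```

```text
(no output)
```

View pics/d1.png

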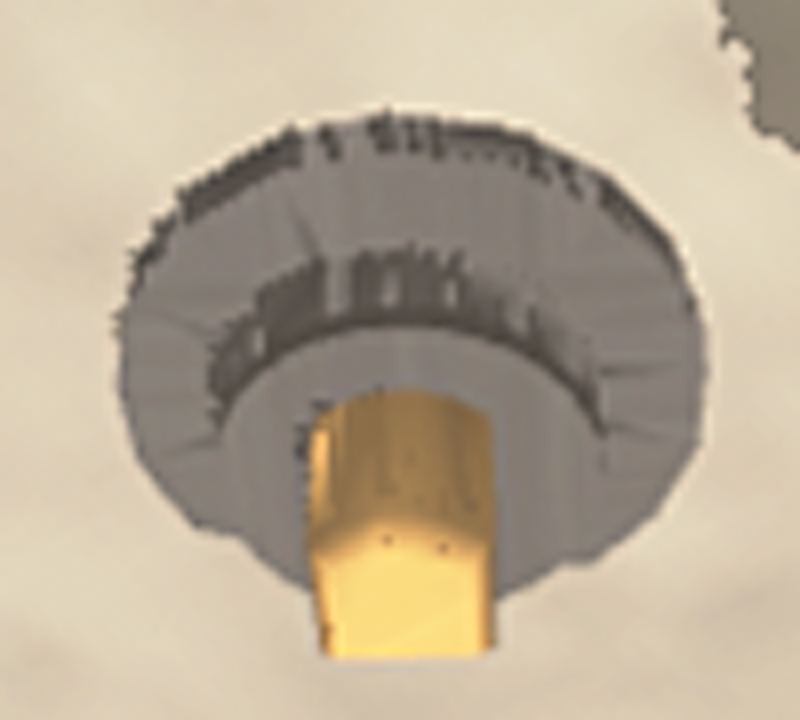

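View pics/d2.png

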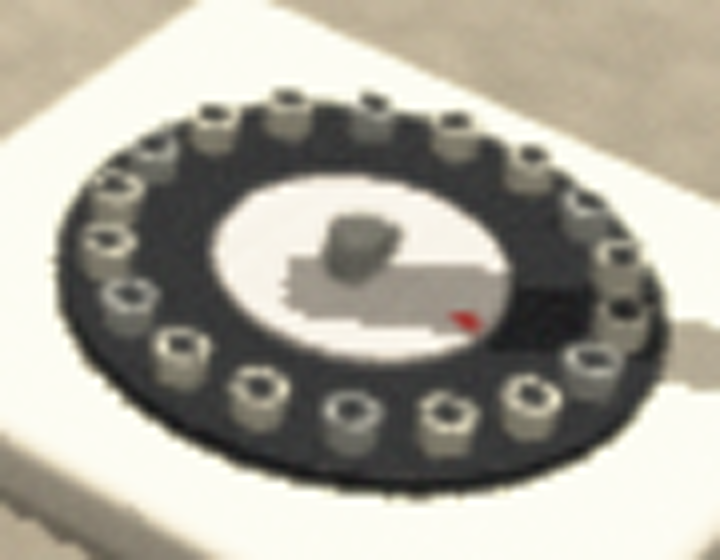

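View pics/d3.png

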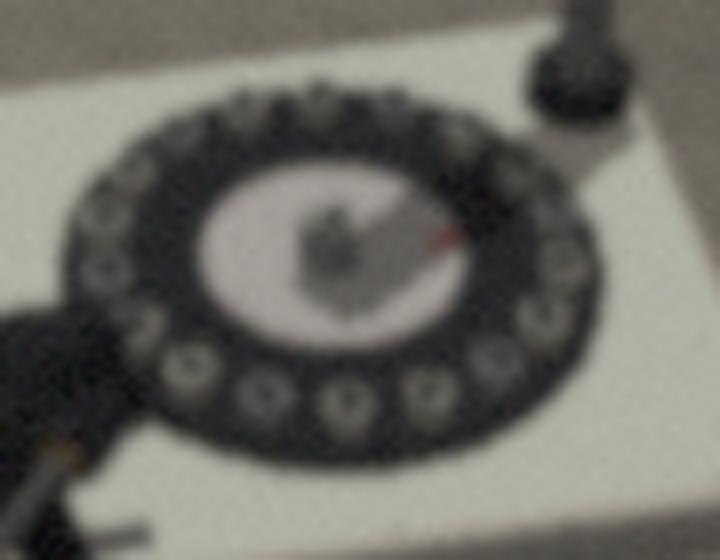

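View pics/d4.png

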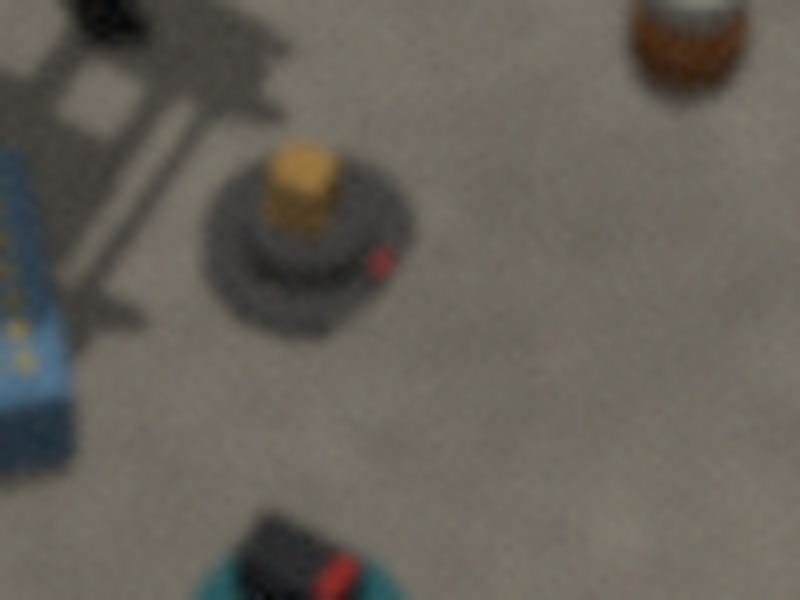

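```bash
cat > w1.py <<'E'
E
python3 - <<'E'
from h import *
c=optics.get_calibration("wrist");s=ctrl.get_state();print(s["position"].round(4),s["joint_positions"].round(3))
P=lambda x,y,z:ray(c,220+x/8,130+y/8,z).round(4)
a,b=P(328,657,.045),P(492,657,.045);print("top flat corners",a,b,"len",np.linalg.norm(a-b),"yaw",np.degrees(np.arctan2(*(b-a)[1::-1]))-90)
a2,b2=P(315,558,.042),P(492,545,.042);print(a2,b2)
fl=[(120,320),(705,345),(120,400),(703,430),(190,200),(600,180),(400,125)]
f=np.array([P(*p,.008 if p[1]>300 else .008)[:2] for p in fl])
from scipy.optimize import least_squares
r=least_squares(lambda q:np.hypot(*(f-q[:2]).T)-q[2],[.5,-.145,.036]);print("flange",r.x,r.fun.round(4))
bt=np.array([P(*p,.022)[:2] for p in[(218,430),(262,370),(330,332),(400,325),(480,335),(550,375),(604,432)]])
r=least_squares(lambda q:np.hypot(*(bt-q[:2]).T)-.023,[.5,-.145]);print("barrel",r.x,r.fun.round(4))
cs=optics.get_calibration("scene");cd=optics.get_calibration("side")
U=lambda x,y,z:ray(cd,235+x/8,245+y/8,z).round(4)
print("side top",U(303,165,.045),"dash",U(381,262,.008))
img=cv2.imread("pics/wrist1.png")
E
```

```text
[ 0.4646 -0.1104  0.1239] [ 0.122 -0.301 -0.171  2.397  0.456  0.639  0.625]
top flat corners [ 0.4956 -0.155   0.045 ] [ 0.5056 -0.1396  0.045 ] len 0.018361917111238718 yaw -32.99770510121646
[ 0.4844 -0.1488  0.042 ] [ 0.4934 -0.1315  0.042 ]
flange [ 0.49245457 -0.1423205   0.03575248] [-0.0003 -0.0007  0.0002  0.0005 -0.      0.0001  0.0003]
barrel [ 0.49520456 -0.14428789] [ 0.0001 -0.      0.0003 -0.0001 -0.     -0.0005  0.0006]
side top [ 0.4936 -0.1455  0.045 ] dash [ 0.518  -0.1592  0.008 ]
```

```bash
python3 - <<'E'
from h import *
T=tool(-33,32)
g=np.array([.495,-.1442,.030])+.003*np.array([.839,-.545,0])
go(g-T[:,2]*.06,T); go(g,T)
E
```

```text
t 1.3 turn [-0.3 -0.5 -0.2] shift [  9.6 -11.6  44.6]
t 1.3 turn [-0.3 -0.5 -0.2] shift [  9.  -11.4 104.6]
```

{"api": "step_arm", "payload": {
  "deltas": [
    [0,0,0,5,-6,22,87],
    [0,0,0,9,-11.5,45,87],
    [0,0,0,9,-11.5,45,87],
    [0,0,0,9,-11.5,45,87],
    [0,0,0,9,-11.5,45,87],
    [0,0,0,9,-11.5,45,87],
    [0,0,0,9,-11.5,45,87],
    [0,0,0,9,-11.5,45,87]
  ]
}}

```text
time: 2.3
position: [0.4706, -0.1287, 0.0797]
tool_rot: [0.744, 2.501, -0.214]
ft_force: [0.0, -0.1, 0.2]
grip_width: 0.998
```

```bash
python3 - <<'E'
from h import *
s=ctrl.get_state();print(s["joint_positions"].round(3),s["position"])
T=tool(-33,32)
g=np.array([.495,-.1442,.030])+.003*np.array([.839,-.545,0])
go(g,T)
cv2.imwrite("pics/wrist2.png",optics.get_image("wrist")[:,:,::-1])
E
```

```text
[ 0.179 -0.202 -0.178  2.429  0.552  0.51   0.558] [ 0.47056915 -0.12870629  0.07974584]
t 2.3 turn [-0.3 -0.6 -0. ] shift [-1.3  0.6 59.1]
```

View pics/wrist2.png

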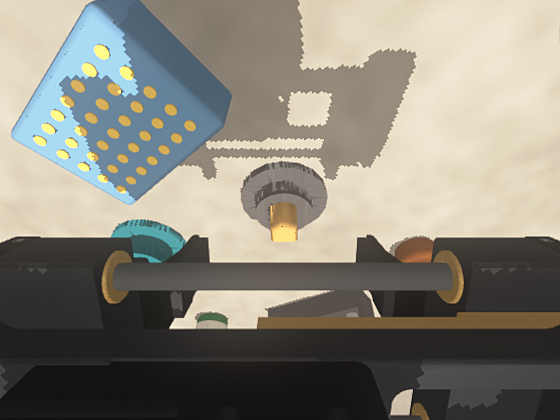

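{"api": "step_arm", "payload": {
  "deltas": [
    [0,0,0,0,0,20,87],
    [0,0,0,-0.5,0.5,40,87],
    [-0.3,-0.5,0,-1,0.5,55,87],
    [-0.3,-0.5,0,-1,0.5,59,87],
    [-0.3,-0.5,0,-1,0.5,59,87],
    [-0.3,-0.5,0,-1,0.5,59,87],
    [-0.3,-0.5,0,-1,0.5,59,87],
    [-0.3,-0.5,0,-1,0.5,59,87]
  ]
}}

```text
time: 3.35
position: [0.4973, -0.1457, 0.0302]
tool_rot: [0.739, 2.492, -0.211]
ft_force: [0.2, -0.3, -0.1]
grip_width: 1.0
```

```bash
python3 - <<'E'
from h import *
s=ctrl.get_state();print(s["joint_positions"].round(3),s["position"],s["ft_force"])
T=tool(-33,32)
g=np.array([.495,-.1442,.030])+.003*np.array([.839,-.545,0])
go(g,T)
for n in["wrist","scene"]:cv2.imwrite(f"pics/{n}3.png",optics.get_image(n)[:,:,::-1])
crop(cv2.imread("pics/scene3.png"),190,200,110,90,7,"pics/e1.png")
E
```

```text
[ 0.244 -0.028 -0.202  2.416  0.815  0.371  0.322] [ 0.49731725 -0.14574727  0.03018987] [ 0.18999584 -0.32888902 -0.07038982]
t 3.35 turn [ 0. -0. -0.] shift [-0.1  0.   0.3]
```

View pics/wrist3.png

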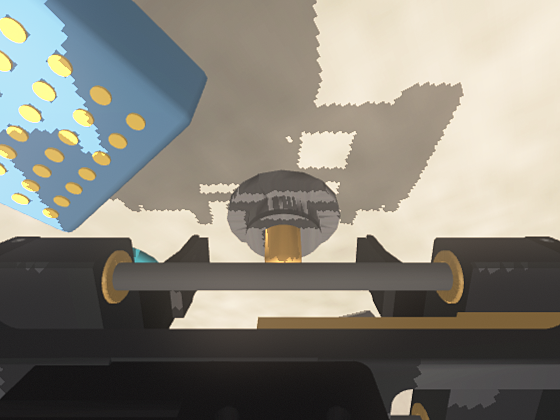

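View pics/e1.png

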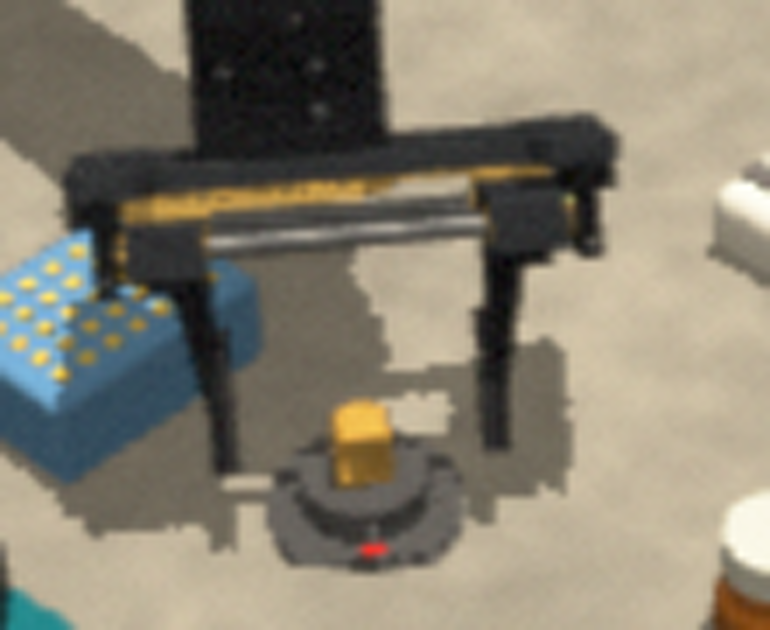

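{"api": "step_arm", "payload": {
  "deltas": [
    [0,0,0,0,0,0,30],
    [0,0,0,0,0,0,10],
    [0,0,0,0,0,0,5],
    [0,0,0,0,0,0,5],
    [0,0,0,0,0,0,5],
    [0,0,0,0,0,0,5],
    [0,0,0,0,0,0,5],
    [0,0,0,0,0,0,5]
  ],
  "newtons": 35
}}

```text
time: 4.45
position: [0.4972, -0.1458, 0.0298]
tool_rot: [0.739, 2.492, -0.211]
ft_force: [0.3, 0.1, 1.0]
grip_width: 0.225
```

```bash
python3 - <<'E'
from h import *
s=ctrl.get_state();print(s["time"],s["joint_positions"].round(3),s["position"],s["ft_force"],s["grip_width"]*87)
cs=optics.get_calibration("scene");cd=optics.get_calibration("side")
# seat disc from scene1/side1
from scipy.optimize import least_squares
for nm,c,o,pts,tops,mk in(("scene",cs,(320,190),[(212,252),(228,215),(270,187),(345,172),(420,190),(480,228),(510,275)],(362,226),(465,322)),
  ("side",cd,(255,140),[(197,252),(215,205),(262,170),(330,158),(400,178),(450,215),(470,262)],(335,232),(448,236))):
    f=np.array([ray(c,o[0]+x/8,o[1]+y/8,.045)[:2] for x,y in pts])
    r=least_squares(lambda q:np.hypot(*(f-q[:2]).T)-.05,[.6,.2]);m=ray(c,o[0]+mk[0]/8,o[1]+mk[1]/8,.045)[:2]
    print(nm,"disc",r.x,(r.fun*1e3).round(1),"shafttop",ray(c,o[0]+tops[0]/8,o[1]+tops[1]/8,.061),"mark",m,np.degrees(np.arctan2(*(m-r.x)[::-1])),np.hypot(*(m-r.x)))
E
```

```text
4.45 [ 0.244 -0.028 -0.202  2.416  0.815  0.371  0.322] [ 0.49718345 -0.14580944  0.02983421] [0.25857601 0.12903241 0.98861979] 19.58050446841438
scene disc [0.60350783 0.20510252] [ 0.8 -0.7 -1.   1.6 -0.1 -0.9  0.4] shafttop [0.60265422 0.20330305 0.061     ] mark [0.6471804  0.20602019] 1.2037567931922113 0.04368220771972555
side disc [0.59860708 0.20746225] [ 1.3  0.   0.9  1.2 -1.6 -0.4  3.1] shafttop [0.59824481 0.19818647 0.061     ] mark [0.643776   0.20961672] 2.7308241634387502 0.04522028010470946
```

```bash
python3 - <<'E'
from h import *
go([.505,-.13,.085],tool(-28,32)); go([.555,.03,.125],tool(-12,32));go([.5975,.19,.145],tool(4,32))
E
```

```text
t 4.45 turn [-2.6 -0.1 -4.3] shift [-27.4  17.5 -47.9]
t 4.45 turn [-11.1  -0.1 -17.9] shift [ -10.1  179.  -105.7]
t 4.45 turn [-19.6  -0.1 -31.4] shift [  23.1  336.3 -149.9]
```

{"api": "step_arm", "payload": {
  "deltas": [
    [0,0,0,-8,0,-12,5],
    [0,0,0,-18,5,-28,5],
    [-2.5,0,-4.5,-27,17,-48,5],
    [-4.5,0,-7.5,-24,50,-60,5],
    [-6,0,-10,-20,82,-72,5],
    [-8,0,-12.5,-16,115,-83,5],
    [-9.5,0,-15,-13,147,-94,5],
    [-11,0,-18,-10,179,-106,5]
  ]
}}

```text
time: 5.45
position: [0.5553, 0.0324, 0.1253]
tool_rot: [0.263, 2.574, -0.079]
ft_force: [1.4, -0.9, -1.3]
grip_width: 0.225
```

```bash
python3 - <<'E'
from h import *
s=ctrl.get_state();print(s["time"],s["joint_positions"].round(3),s["position"],s["ft_force"],s["grip_width"]*87)
go([.597,.165,.145],tool(4,32))
for n in["wrist","scene"]:cv2.imwrite(f"pics/{n}4.png",optics.get_image(n)[:,:,::-1])
E
```

```text
5.45 [ 0.038 -0.127 -0.289  2.26   0.408  0.536  0.807] [0.55525798 0.0324443  0.12526617] [ 1.43120777 -0.92382342 -1.25155859] 19.60519110477701
t 5.45 turn [ -8.5  -0.2 -13.2] shift [-22.5 138.2  -9.7]
```

View pics/wrist4.png

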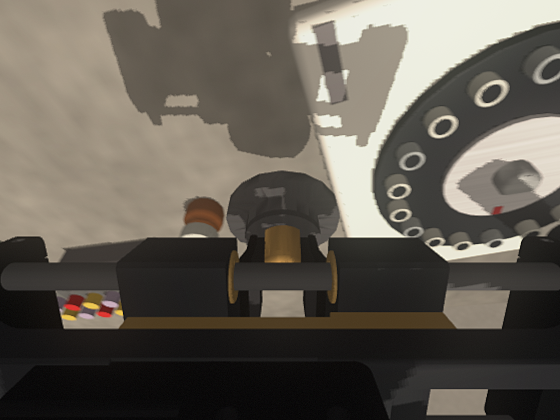

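View pics/scene4.png

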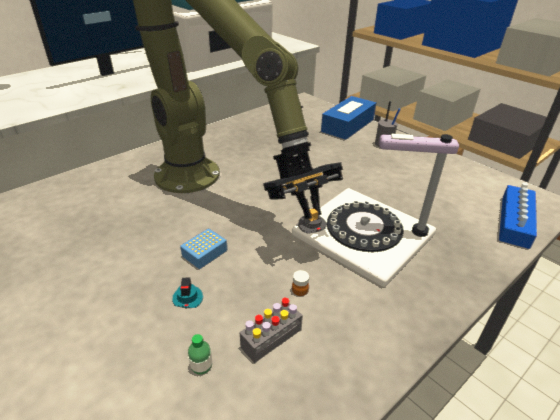

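```bash
python3 - <<'E'
from h import *
w=cv2.imread("pics/wrist4.png");crop(w,430,105,130,120,6,"pics/f1.png");crop(w,215,160,140,110,6,"pics/f2.png")
E
```

```text
(no output)
```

View pics/f1.png

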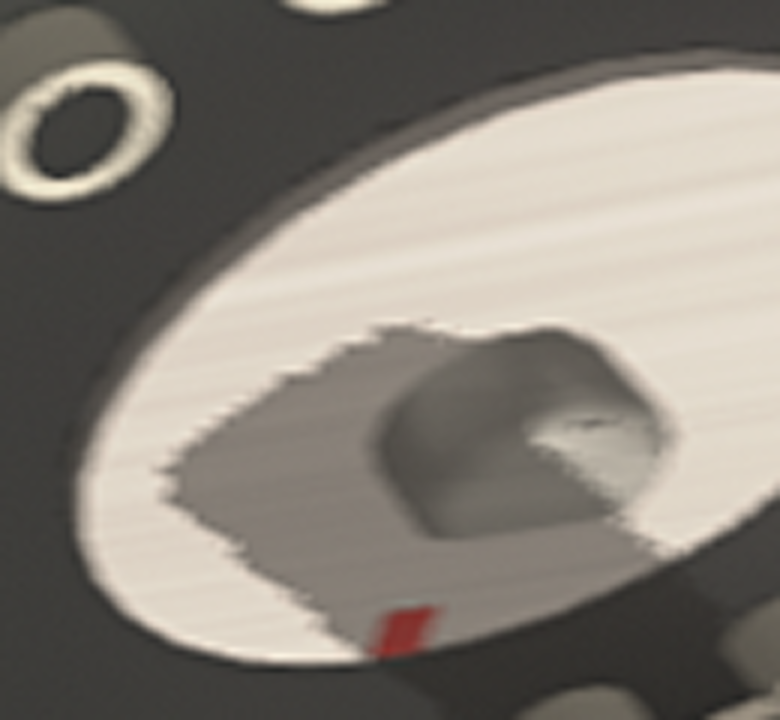

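View pics/f2.png

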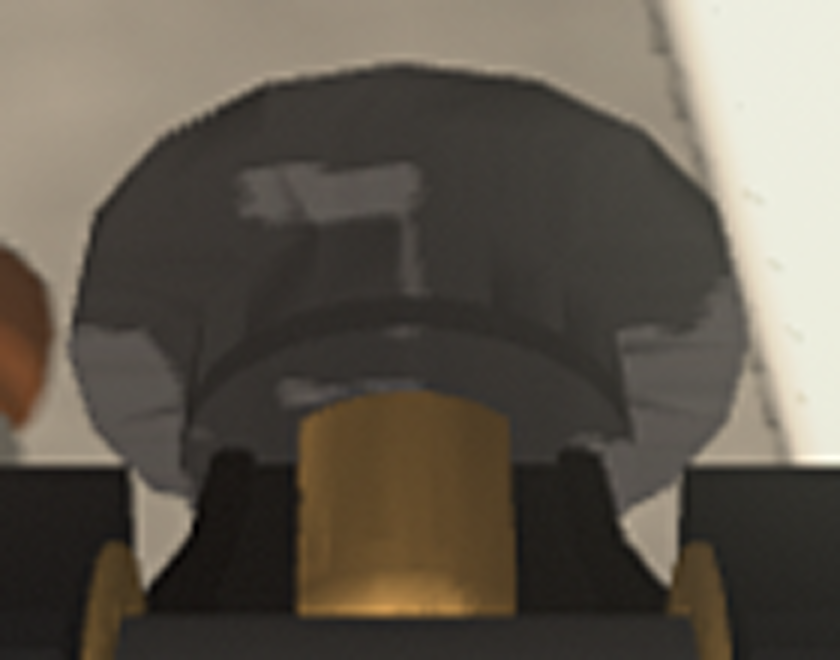

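```bash
cat > m.py <<'E'
from h import *
from scipy.optimize import least_squares
def circ(pts,r,x0):
    q=least_squares(lambda q:np.hypot(*(pts-q[:2]).T)-r,x0,loss="soft_l1",f_scale=.0005); return q.x,(np.hypot(*(pts-q.x).T)-r)*1e3
E
python3 - <<'E'
from m import *
c=optics.get_calibration("wrist");s=ctrl.get_state();p=s["position"]
Q=lambda L,z:np.array([ray(c,430+x/6,105+y/6,z)[:2] for x,y in L])
d=Q([(78,500),(92,420),(150,335),(230,255),(330,185),(450,125),(560,92),(680,70),(770,70),(120,600),(180,645),(280,662),(370,657),(500,632),(600,592),(690,548)],.045)
x,r=circ(d,.05,[.6,.2]);print("disc",x,r.round(1))
e=Q([(440,538),(608,512)],.061);print("flat top",e,np.linalg.norm(e[1]-e[0]),"yaw",np.degrees(np.arctan2(*(e[1]-e[0])[::-1]))-90, "mid-from centre",e.mean(0)-x)
mk=Q([(380,615),(438,607),(424,652),(370,657)],.045);m=mk.mean(0);print("mark",m-x,np.degrees(np.arctan2(*(m-x)[::-1])))
st=Q([(380,450),(400,400),(545,330),(580,335),(630,380),(668,430)],.058)
H=lambda L,z:np.array([ray(c,215+a/6,160+b/6,z)[:2] for a,b in L])
hz=p[2]-.0298
R0=Rn.from_rotvec(s["tool_rot"]).as_matrix();yaw=np.arctan2(R0[1,2],R0[0,2])
u=np.array([np.cos(yaw),np.sin(yaw)]);v=np.array([-u[1],u[0]])
print("tool yaw",np.degrees(yaw))
for nm,L,z,rr in(("barrel",[(185,430),(215,385),(270,345),(330,325),(400,320),(480,328),(550,350),(600,390),(630,435)],hz+.022,.023),("flange",[(72,335),(78,280),(98,210),(165,138),(265,82),(400,63),(540,80),(640,130),(718,210),(745,310),(740,360)],hz+.004,.036)):
    y,r=circ(H(L,z),rr,p[:2]);dd=y-p[:2];print(nm,y,r.round(1),"rel TCP along x,y (mm)",(dd@u*1e3).round(2),(dd@v*1e3).round(2))
E
```

```text
disc [0.60156336 0.21091597] [-0.6  0.5  0.4  0.8  0.9  0.9  0.3  0.4  0.4 -1.   0.6  1.   1.1  2.5
  2.1  2.6]
flat top [[0.60804653 0.20114538]
 [0.60723936 0.22080554]] 0.019676722573051256 yaw 2.3510371640427365 mid-from centre [6.07958347e-03 5.94983217e-05]
mark [0.04616402 0.00480093] 5.9372612628795265
tool yaw -11.552004365474662
barrel [0.55376685 0.0349934 ] [-0.4 -0.3  0.2  0.4  0.  -0.1  0.1 -0.4 -0.2] rel TCP along x,y (mm) -3.35 -0.81
flange [0.55207999 0.03580603] [ 0.2 -0.9 -0.4 -0.2  0.6  0.4  0.4 -0.4 -0.8 -0.5  0.4] rel TCP along x,y (mm) -5.16 -0.35
```

```bash
python3 - <<'E'
from h import *
go([.602,.130,.145],tool(3,32))
E
```

```text
t 5.55 turn [ -7.7   0.1 -12.3] shift [-30.7 101.9  -1.9]
```

{"api": "step_arm", "payload": {
  "deltas": [
    [-2,0,-3,-8,25,-1,5],
    [-4,0,-6,-15,50,-1,5],
    [-6,0,-9,-23,77,-2,5],
    [-7.7,0,-12.3,-31,102,-2,5],
    [-7.7,0,-12.3,-31,102,-2,5],
    [-7.7,0,-12.3,-31,102,-2,5],
    [-7.7,0,-12.3,-31,102,-2,5],
    [-7.7,0,-12.3,-31,102,-2,5]
  ]
}}

```text
time: 6.55
position: [0.6003, 0.1241, 0.1427]
tool_rot: [-0.058, 2.585, 0.013]
ft_force: [-0.0, -0.7, -0.4]
grip_width: 0.223
```

```bash
python3 - <<'E'
from h import *
w=optics.get_image("wrist")[:,:,::-1];cv2.imwrite("pics/wrist5.png",w)
cv2.imwrite("pics/scene5.png",optics.get_image("scene")[:,:,::-1])
crop(w,350,100,160,120,5,"pics/g1.png");crop(w,215,160,140,110,6,"pics/g2.png")
E
```

```text
(no output)
```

View pics/wrist5.png

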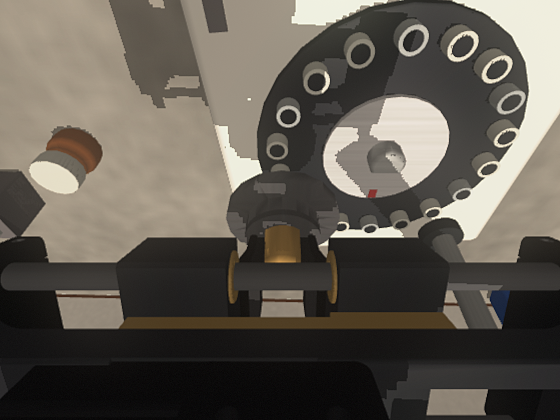

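View pics/g1.png

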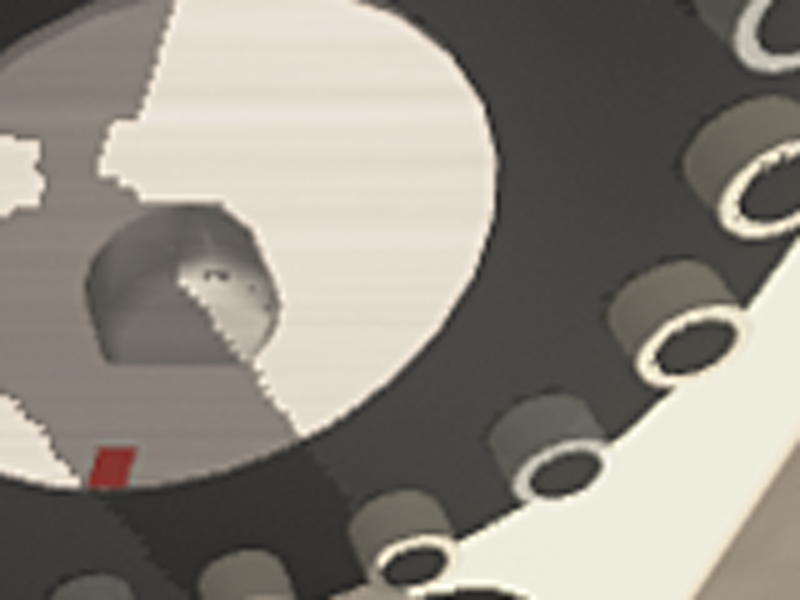

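View pics/g2.png

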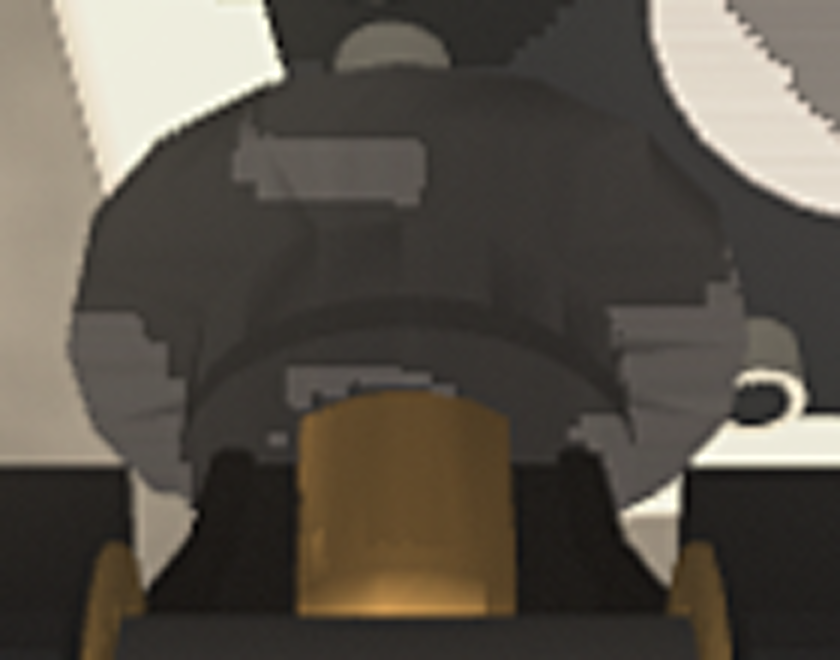

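View pics/scene5.png

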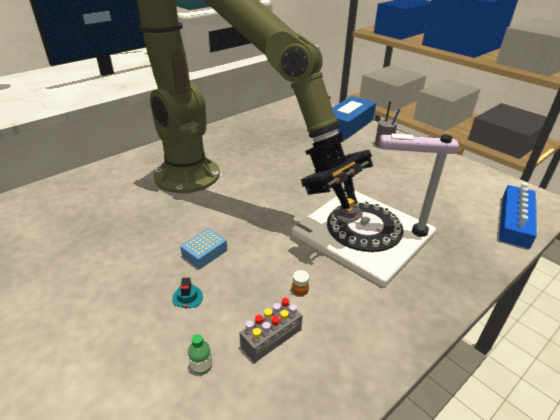

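```bash
python3 - <<'E'
from m import *
s=ctrl.get_state();print(s["position"],s["qd"].round(3))
w=cv2.imread("pics/wrist5.png");crop(w,315,85,145,120,5.5,"pics/g3.png")
E
```

```text
[0.60049426 0.1243812  0.1428827 ] [-0.004  0.002 -0.001 -0.003  0.001  0.002  0.001]
```

View pics/g3.png

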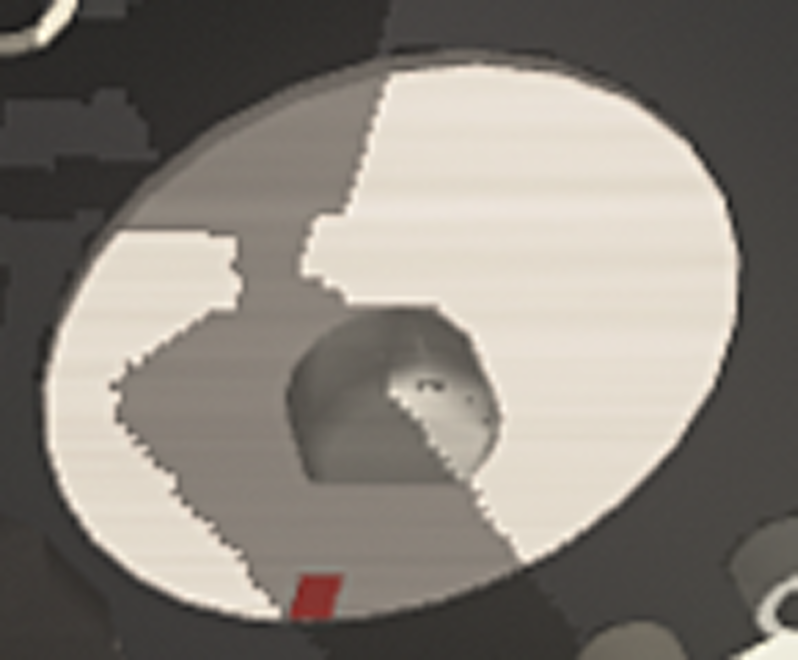

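```bash
python3 - <<'E'
from m import *
c=optics.get_calibration("wrist");s=ctrl.get_state();p=s["position"]
def Q(L,z,o,k): return np.array([ray(c,o[0]+(x+.5)/k-.5,o[1]+(y+.5)/k-.5,z)[:2] for x,y in L])
o=(315,85)
d=Q([(45,395),(60,320),(120,232),(215,145),(300,98),(385,75),(480,65),(580,78),(660,118),(720,190),(740,265),(725,350),(680,440),(610,510),(525,562),(440,600),(350,618),(265,618),(165,585),(90,525),(55,450)],.045,o,5.5)
x,r=circ(d,.05,[.6,.2]);print("disc",x,r.round(1))
q=least_squares(lambda q:np.hypot(*(d-q[:2]).T)-q[2],[.6,.2,.05]);print("free r",q.x)
e=Q([(315,483),(462,483)],.061,o,5.5);print("flat top",np.linalg.norm(e[1]-e[0]),"yaw",np.degrees(np.arctan2(*(e[1]-e[0])[::-1]))-90,"mid-c",e.mean(0)-x)
m=Q([(301,576),(343,575),(330,620),(291,618)],.045,o,5.5);mm=m.mean(0);print("mark",mm-x,np.degrees(np.arctan2(*(mm-x)[::-1])),"edge dir",np.degrees(np.arctan2(*((m[3]-m[0])[::-1]))),np.degrees(np.arctan2(*((m[2]-m[1])[::-1]))))
st=Q([(290,400),(500,410)],.058,o,5.5);print("shaft sides mid",st.mean(0),np.linalg.norm(st[1]-st[0]))
hz=p[2]-.0298
R0=Rn.from_rotvec(s["tool_rot"]).as_matrix();yaw=np.arctan2(R0[1,2],R0[0,2])
u=np.array([np.cos(yaw),np.sin(yaw)]);v=np.array([-u[1],u[0]])
print("tool yaw",np.degrees(yaw),"lean",np.degrees(np.arccos(-R0[2,2])),"jaw tilt",np.degrees(R0[2,1]),p)
for nm,L,z,rr in(("barrel",[(185,430),(215,385),(270,345),(330,328),(400,322),(480,328),(550,350),(600,390),(630,435)],hz+.022,.023),("flange top? rim",[(72,335),(78,280),(98,210),(165,138),(718,210),(745,310),(740,360)],hz+.004,.036)):
    y,r=circ(Q(L,z,(215,160),6),rr,p[:2]);dd=y-p[:2];print(nm,y,r.round(1),"rel TCP along x,y (mm)",(dd@u*1e3).round(2),(dd@v*1e3).round(2))
E
```

```text
disc [0.59766377 0.20662928] [-0.2  0.2 -0.7 -0.3  0.  -0.4 -0.4 -0.2 -0.3 -0.4 -0.3 -0.6  0.  -0.2
 -1.  -0.2 -0.2 -0.2 -1.2 -1.2 -1.2]
free r [0.59749392 0.20674067 0.04957063]
flat top 0.02132819464137032 yaw 2.6115547997711985 mid-c [ 0.00587115 -0.0007527 ]
mark [0.04435179 0.00230244] 2.971736884313528 edge dir 4.894509552419357 3.8456317486425102
shaft sides mid [0.59184845 0.2040381 ] 0.030126298732335487
tool yaw 2.361499842678172 lean 31.852082002316372 jaw tilt -0.11303808688985326 [0.60049426 0.1243812  0.1428827 ]
barrel [0.59679919 0.12336411] [-0.3 -0.2  0.3  0.1 -0.1  0.1  0.2 -0.3 -0.2] rel TCP along x,y (mm) -3.73 -0.86
flange top? rim [0.59578857 0.12358286] [ 0.  -0.8 -0.   0.4 -0.2 -0.4  0.2] rel TCP along x,y (mm) -4.73 -0.6
```

```bash
python3 - <<'E'
from h import *
go([.6017,.2076,.1428],tool(2.7,32));go([.6017,.2076,.100],tool(2.7,32))
E
```

```text
t 6.65 turn [-0.2 -0.1 -0.1] shift [-4.2 83.1  2.5]
t 6.65 turn [-0.2 -0.1 -0.1] shift [18.4 83.2 38.9]
```

{"api": "step_arm", "payload": {
  "deltas": [
    [0,0,0,-1,20,0.5,5],
    [0,0,0,-2,42,1,5],
    [0,0,0,-3,65,2,5],
    [-0.2,-0.1,-0.1,-4,83,2.5,5],
    [-0.2,-0.1,-0.1,7,83,20,5],
    [-0.2,-0.1,-0.1,18,83,39,5],
    [-0.2,-0.1,-0.1,18,83,39,5],
    [-0.2,-0.1,-0.1,18,83,39,5]
  ]
}}

```text
time: 7.65
position: [0.6027, 0.2081, 0.1011]
tool_rot: [-0.062, 2.582, 0.019]
ft_force: [1.0, -0.7, -0.9]
grip_width: 0.225
```

```bash
python3 - <<'E'
from h import *
s=ctrl.get_state();print(s["position"],s["ft_force"],s["joint_positions"].round(2))
w=optics.get_image("wrist")[:,:,::-1];cv2.imwrite("pics/wrist6.png",w)
a=optics.get_image("scene")[:,:,::-1];b=optics.get_image("side")[:,:,::-1]
crop(a,290,120,170,150,4.5,"pics/k1.png");crop(b,240,120,120,100,6,"pics/k2.png")
go([.6017,.2076,.090],tool(2.7,32))
E
```

```text
[0.60271854 0.20810226 0.10106935] [ 0.97347533 -0.6641968  -0.910614  ] [-0.14  0.1  -0.38  2.11  0.6   0.51  0.64]
t 7.8 turn [0.1 0.1 0. ] shift [ 7.2 -0.5  9.1]
```

View pics/wrist6.png

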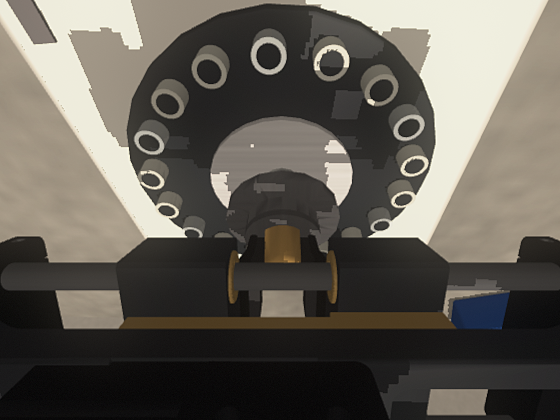

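View pics/k1.png

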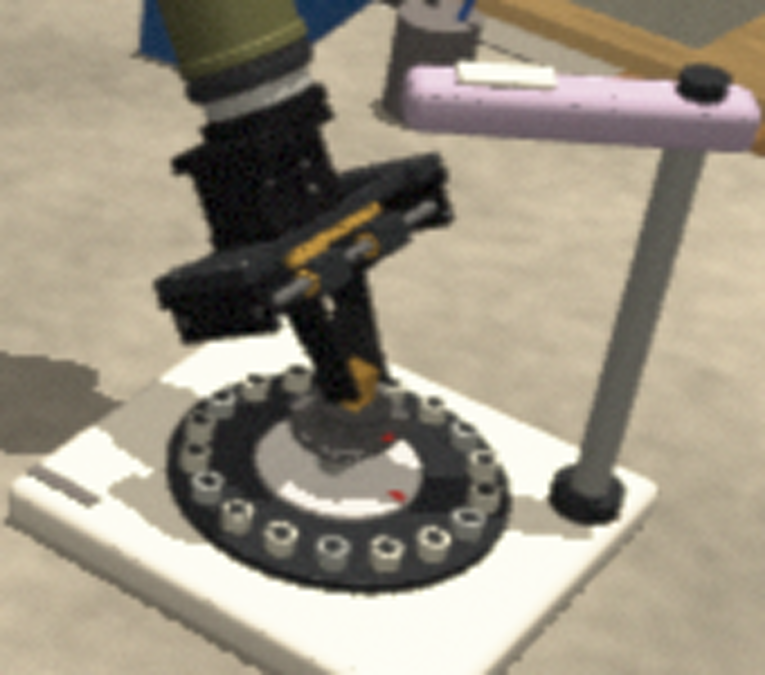

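View pics/k2.png

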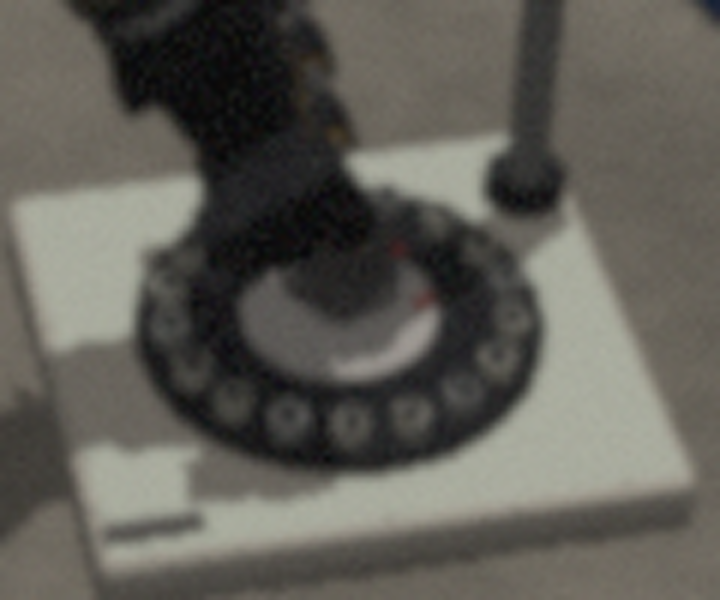

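```bash
python3 - <<'E'
from h import *
w=cv2.imread("pics/wrist6.png");crop(w,200,105,165,160,5,"pics/k3.png")
E
```

```text
(no output)
```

View pics/k3.png

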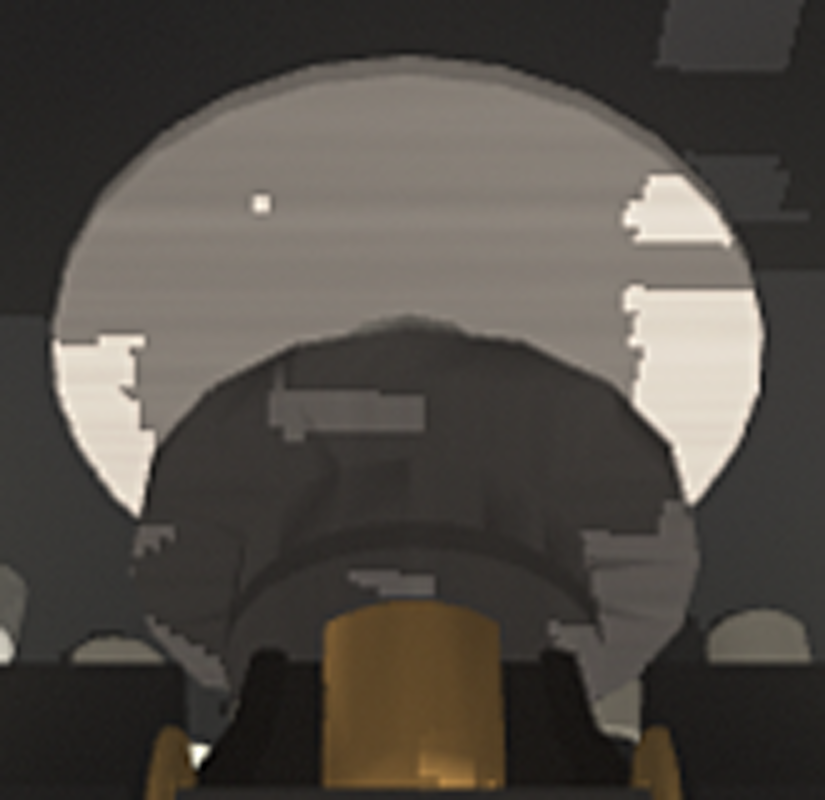

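```bash
python3 - <<'E'
from m import *
c=optics.get_calibration("wrist");s=ctrl.get_state();p=s["position"]
def Q(L,z,o=(200,105),k=5): return np.array([ray(c,o[0]+(x+.5)/k-.5,o[1]+(y+.5)/k-.5,z)[:2] for x,y in L])
d=Q([(53,345),(65,265),(105,195),(175,130),(245,98),(330,78),(410,73),(500,80),(575,103),(640,140),(690,185),(735,245),(755,290),(765,340),(755,405),(725,465),(690,505),(138,515),(100,465),(68,405)],.045)
x,r=circ(d,.05,[.6,.2]);print("disc",x,r.round(1))
q=least_squares(lambda q:np.hypot(*(d-q[:2]).T)-q[2],[.6,.2,.05]);print("free r",q.x)
print("shaft back base",Q([(410,316)],.045)+[.014,0])
hz=p[2]-.0298
y,r=circ(Q([(232,620),(250,595),(290,562),(340,545),(410,537),(480,545),(535,560),(575,585),(603,620)],hz+.022),.023,p[:2]);print("barrel",y,r.round(1),y-p[:2])
y,r=circ(Q([(147,515),(157,455),(210,390),(300,343),(520,343),(610,385),(668,440),(690,515)],hz+.004),.036,p[:2]);print("flange",y,r.round(1),y-p[:2],p)
E
```

```text
disc [0.59782374 0.20633889] [-0.4 -0.1  0.1  0.6  0.3 -0.1 -0.2  0.1 -0.  -0.4 -0.8 -0.7 -0.4  0.1
  0.1 -0.  -0.2 -0.5 -1.4 -1.1]
free r [0.59742936 0.20642323 0.04959634]
shaft back base [[0.59865077 0.20607794]]
barrel [0.59811798 0.20749267] [-0.  -0.   0.4  0.1 -0.2 -0.4  0.1  0.1  0.2] [-0.00484685 -0.00064255]
flange [0.59756412 0.20728196] [-2.  -0.8  0.   0.7  0.3 -0.2 -0.3 -1.1] [-0.00540071 -0.00085327] [0.60296483 0.20813522 0.1015856 ]
```

```bash
python3 - <<'E'
from h import *
s=ctrl.get_state();print(s["position"])
for z in(.094,.087): go([.6029,.2071,z],tool(2.7,32))
E
```

```text
[0.60296483 0.20813522 0.1015856 ]
t 7.8 turn [0.1 0.1 0. ] shift [ 4.1 -1.   6.4]
t 7.8 turn [0.1 0.1 0. ] shift [ 7.8 -1.  12.3]
```

{"api": "step_arm", "payload": {
  "deltas": [
    [0,0,0,1,-0.5,2,5],
    [0,0,0,2,-1,3,5],
    [0,0,0,3,-1,5,5],
    [0,0,0,4,-1,6.5,5],
    [0,0,0,5,-1,8,5],
    [0,0,0,6.5,-1,10,5],
    [0,0,0,8,-1,12.5,5],
    [0,0,0,8,-1,12.5,5]
  ]
}}

```text
time: 8.8
position: [0.6018, 0.2068, 0.0848]
tool_rot: [-0.063, 2.584, 0.018]
ft_force: [-0.8, -0.2, -1.5]
grip_width: 0.23
```

```bash
python3 - <<'E'
from h import *
s=ctrl.get_state();print(s["position"],s["ft_force"],s["torque"])
w=optics.get_image("wrist")[:,:,::-1]
a=optics.get_image("scene")[:,:,::-1]
crop(a,330,190,80,60,9,"pics/l1.png");crop(w,200,105,165,160,4,"pics/l2.png")
s=ctrl.get_state();print(s["position"],s["ft_force"],s["torque"])
go([.6029,.2071,.0795],tool(2.7,32))
E
```

```text
[0.60182539 0.20675275 0.08482702] [-0.79653403 -0.19931387 -1.47719177] [ 0.06727604  0.74065288 -0.0108542 ]
[0.60208774 0.20686762 0.08524989] [ 1.0790046  -0.43750661 -0.88891306] [0.03577384 0.72395325 0.02732493]
t 8.9 turn [ 0.  -0.   0.1] shift [2.3 0.2 5.3]
```

View pics/l1.png

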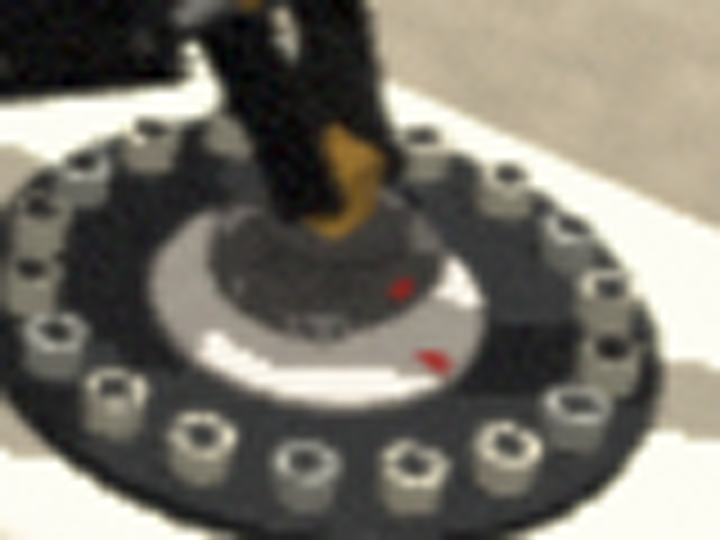

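View pics/l2.png

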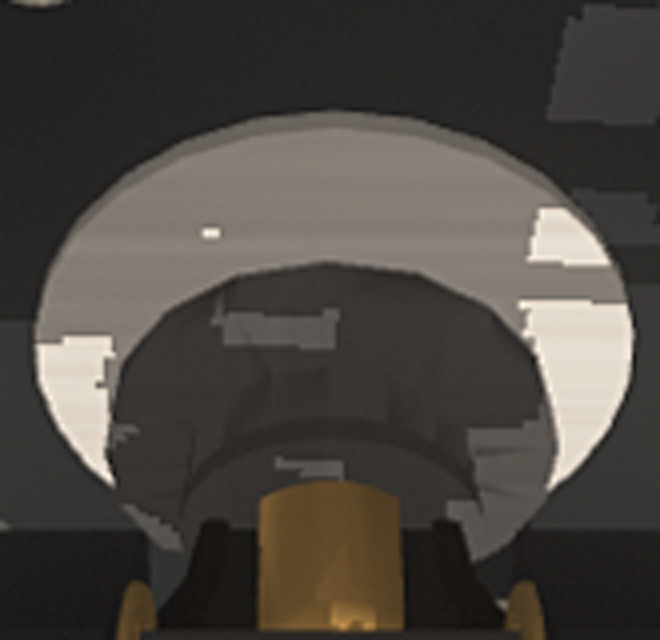

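{"api": "step_arm", "payload": {
  "deltas": [
    [0,0,0,0.5,0,1,5],
    [0,0,0,1,0,2,5],
    [0,0,0,2,0,3,5],
    [0,0,0,2.5,0,4,5],
    [0,0,0,3,0,5,5],
    [0,0,0,3.5,0,6,5],
    [0,0,0,4,0,7,5],
    [0,0,0,4,0,7,5]
  ]
}}

```text
time: 9.9
position: [0.6023, 0.2069, 0.0771]
tool_rot: [-0.062, 2.583, 0.018]
ft_force: [0.3, 0.4, -1.3]
grip_width: 0.225
```

```bash
python3 - <<'E'
from h import *
s=ctrl.get_state();print(s["position"],s["ft_force"],s["torque"],s["grip_width"])
go([.6025,.2069,.0748],tool(2.7,32))
E
```

```text
[0.60230003 0.20686006 0.07707858] [ 0.27526664  0.41650689 -1.27191439] [ 0.07108993  0.8275604  -0.03486583] 0.22507029501697898
t 9.9 turn [ 0.  -0.1  0.1] shift [1. 0. 2.]
```

{"api": "step_arm", "payload": {
  "deltas": [
    [0,0,0,0.5,0,1,5],
    [0,0,0,0.8,0,1.5,5],
    [0,0,0,1,0,2,5],
    [0,0,0,1.2,0,2.2,5],
    [0,0,0,1.4,0,2.5,5],
    [0,0,0,1.5,0,2.8,5],
    [0,0,0,1.5,0,2.8,5],
    [0,0,0,1.5,0,2.8,5]
  ]
}}

```text
time: 10.9
position: [0.6026, 0.207, 0.0749]
tool_rot: [-0.063, 2.582, 0.018]
ft_force: [-8.1, -1.4, 6.7]
grip_width: 0.23
```

```bash
python3 - <<'E'
from h import *
s=ctrl.get_state();print(s["position"],s["ft_force"],s["torque"],s["grip_width"])
a=optics.get_image("scene")[:,:,::-1]
crop(a,330,190,80,60,9,"pics/n1.png")
E
```

```text
[0.60257156 0.20703058 0.07488179] [-8.09786613 -1.44799703  6.66708381] [-0.14805097  1.27494682 -0.17738924] 0.22950146793307544
```

View pics/n1.png

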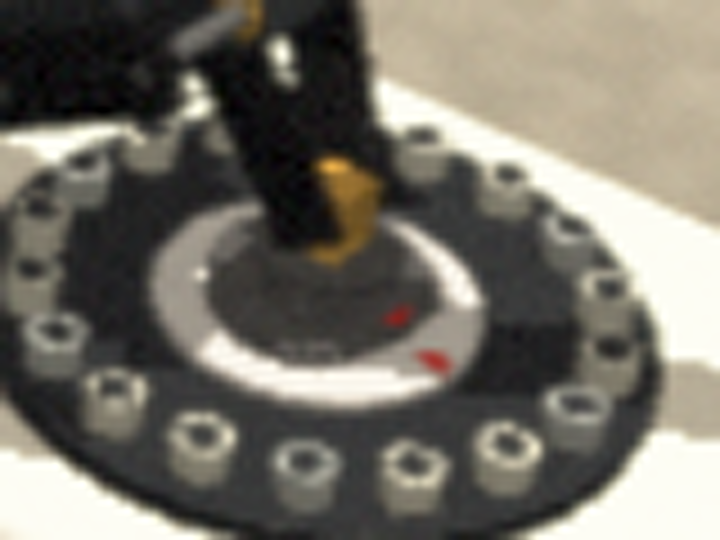

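{"api": "step_arm", "payload": {
  "deltas": [
    [0,0,0,0,0,0,30],
    [0,0,0,0,0,0,60],
    [0,0,0,0,0,0,60],
    [0,0,0,0,0,0,60],
    [0,0,0,0,0,-15,60],
    [0,0,0,0,0,-35,60],
    [0,0,0,0,0,-60,60],
    [0,0,0,0,0,-80,60]
  ]
}}

```text
time: 11.95
position: [0.56, 0.2049, 0.1427]
tool_rot: [-0.062, 2.583, 0.018]
ft_force: [-0.1, 0.4, 1.1]
grip_width: 0.689
```

```bash
python3 - <<'E'
from h import *
s=ctrl.get_state();print(s["position"],s["ft_force"],s["grip_width"],s["joint_positions"].round(2))
for n in["wrist","scene"]:cv2.imwrite(f"pics/{n}7.png",optics.get_image(n)[:,:,::-1])
crop(cv2.imread("pics/scene7.png"),330,190,80,60,9,"pics/o1.png")
crop(cv2.imread("pics/wrist7.png"),200,90,165,160,5,"pics/o2.png")
E
```

```text
[0.56002655 0.20487126 0.14274835] [-0.06813149  0.42647978  1.10274198] 0.6885544982922702 [-0.14 -0.05 -0.41  2.15  0.44  0.58  0.76]
```

View pics/o1.png

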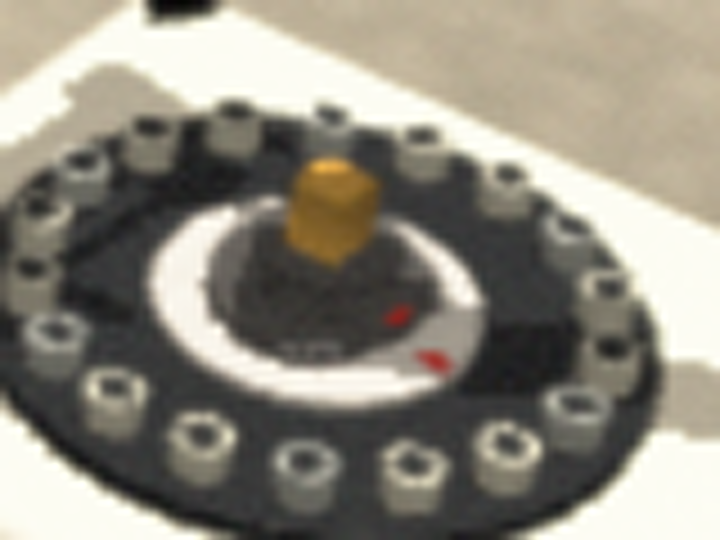

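View pics/o2.png

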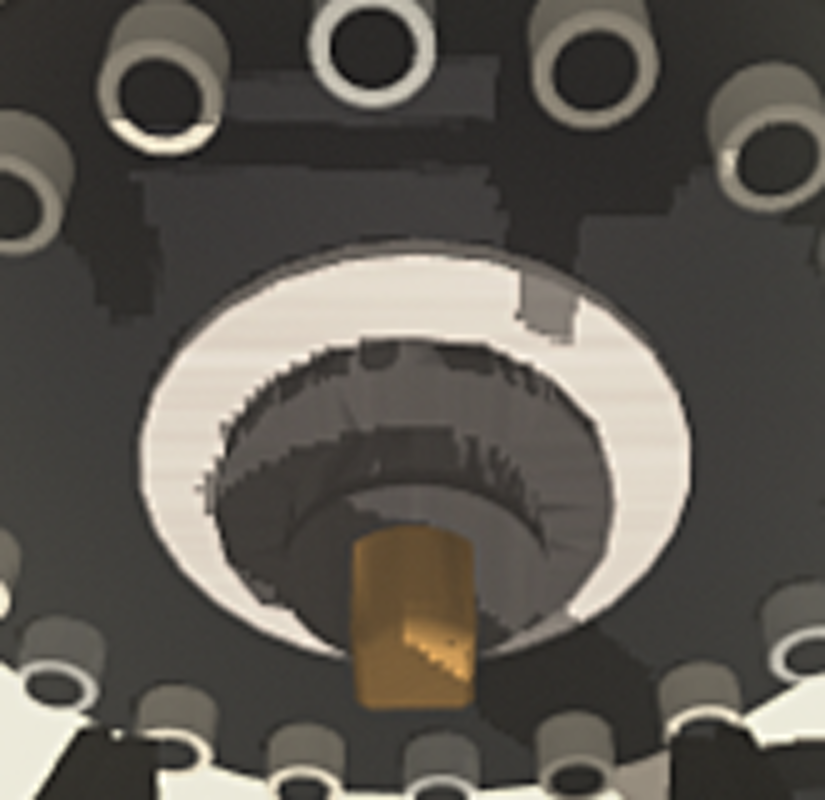

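```bash
python3 - <<'E'
from m import *
c=optics.get_calibration("wrist");s=ctrl.get_state();p=s["position"];print(p)
def Q(L,z,o=(200,90),k=5): return np.array([ray(c,o[0]+(x+.5)/k-.5,o[1]+(y+.5)/k-.5,z)[:2] for x,y in L])
e=Q([(358,708),(472,708)],.090);print("flat",e,np.linalg.norm(e[1]-e[0]),np.degrees(np.arctan2(*(e[1]-e[0])[::-1]))-90)
b=Q([(355,640),(473,640)],.087);print(b,b.mean(0))
x,r=circ(Q([(290,540),(320,515),(355,492),(415,483),(470,490),(520,515),(545,545)],.067),.023,[.6,.2]);print("barrel",x,r.round(1))
x,r=circ(Q([(140,460),(155,390),(200,330),(270,285),(340,262),(415,255),(500,262),(580,295),(650,350),(685,410),(690,470),(665,550),(195,580),(155,520)],.045),.05,[.6,.2]);print("disc",x,r.round(1))
cs=optics.get_calibration("scene");cd=optics.get_calibration("side")
go([.46,-.20,.16],tool(-39,32))
E
```

```text
[0.56092782 0.20559712 0.14435011]
flat [[0.60934133 0.19798954]
 [0.6084484  0.21705794]] 0.019089297797360235 2.681063403494221
[[0.59545294 0.19713497]
 [0.59455587 0.21622091]] [0.5950044  0.20667794]
barrel [0.60177279 0.20766874] [ 0.7 -0.5  0.2 -0.2 -0.1  0.1  0.3]
disc [0.59984868 0.20733425] [ 0.2  0.3  0.2  0.  -0.  -0.2  0.3 -0.2  0.   0.3  0.   0.9  0.3 -0.1]
t 12.05 turn [22.3  0.1 35.4] shift [  93.5 -400.2  -77.9]
```

```bash
python3 - <<'E'
from h import *
T=tool(-39,32);g=np.array([.481,-.295,.037])+.003*np.array([.777,-.629,0]);go(g-T[:,2]*.07,T)
E
```

```text
t 12.05 turn [22.3  0.1 35.4] shift [ 135.1 -473.4  -29. ]
```

{"api": "step_arm", "payload": {
  "deltas": [
    [1,0,2,8,-30,-2,80],
    [3,0,5,18,-65,-4,80],
    [5,0,8,29,-101,-6,80],
    [7,0,11,39,-138,-8,80],
    [9,0,14,50,-175,-10,80],
    [10.5,0,17,61,-212,-13,80],
    [12,0,20,70,-248,-15,80],
    [14,0,22,81,-284,-17,80]
  ]
}}

```text
time: 13.05
position: [0.4958, -0.0852, 0.1134]
tool_rot: [0.527, 2.536, -0.157]
ft_force: [-0.5, 0.7, 0.8]
grip_width: 0.922
```

```bash
python3 - <<'E'
from h import *
T=tool(-39,32);g=np.array([.481,-.295,.037])+.003*np.array([.777,-.629,0]);go(g-T[:,2]*.07,T)
s=ctrl.get_state();print(s["position"],s["joint_positions"].round(2))
E
```

```text
t 13.05 turn [ 8.   0.1 13.2] shift [ -22.2 -189.1   35. ]
[ 0.49575267 -0.08518962  0.11344333] [ 0.1  -0.25 -0.15  2.39  0.42  0.53  0.79]
```

{"api": "step_arm", "payload": {
  "deltas": [
    [1,0,2,-4,-32,8,80],
    [2.5,0,4,-8,-64,16,80],
    [4,0,6.5,-12,-96,23,80],
    [5.5,0,9,-16,-128,29,80],
    [7,0,11,-20,-160,32,80],
    [8,0,13,-22,-189,35,80],
    [8,0,13,-22,-189,35,80],
    [8,0,13,-22,-189,35,80]
  ]
}}

```text
time: 14.05
position: [0.4555, -0.2709, 0.0959]
tool_rot: [0.859, 2.457, -0.249]
ft_force: [-0.2, 0.5, 0.6]
grip_width: 0.924
```

```bash
python3 - <<'E'
from h import *
s=ctrl.get_state();print(s["position"],s["joint_positions"].round(3))
w=optics.get_image("wrist")[:,:,::-1];cv2.imwrite("pics/wrist8.png",w);crop(w,200,130,150,130,5,"pics/p1.png")
s=ctrl.get_state();print(s["position"],s["joint_positions"].round(3))
for n in["scene","side"]:cv2.imwrite(f"pics/{n}8.png",optics.get_image(n)[:,:,::-1])
E
```

```text
[ 0.45550777 -0.27088365  0.09592776] [ 0.268 -0.174  0.102  2.372  0.427  0.438  0.93 ]
[ 0.45577865 -0.27050401  0.09602332] [ 0.268 -0.174  0.102  2.372  0.427  0.438  0.93 ]
```

View pics/wrist8.png

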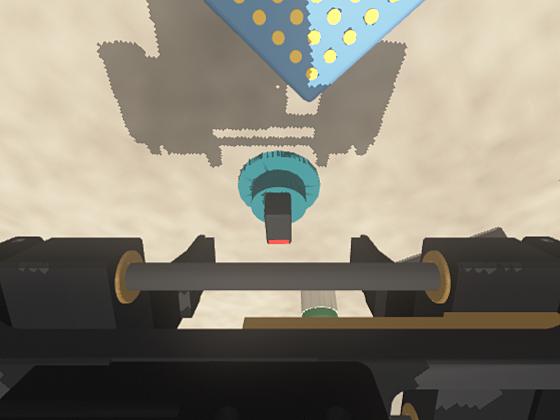

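View pics/p1.png

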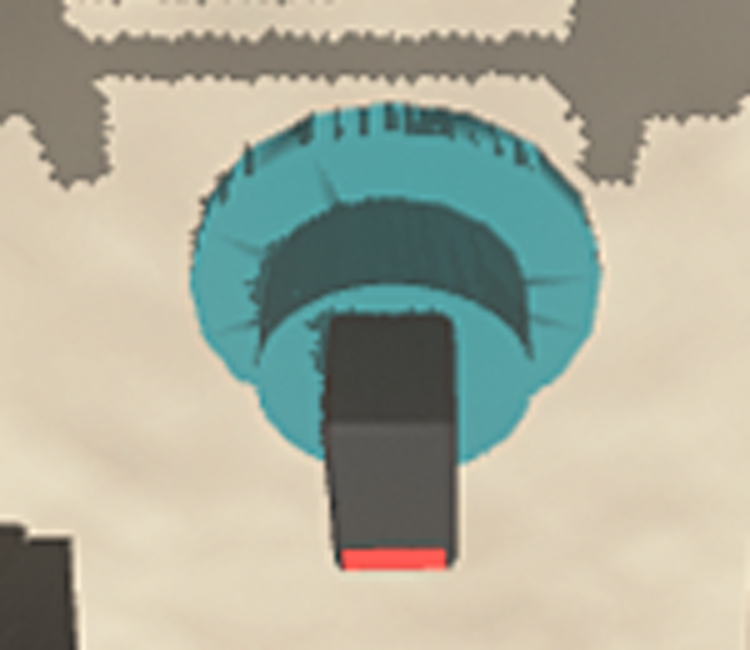

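View pics/scene8.png

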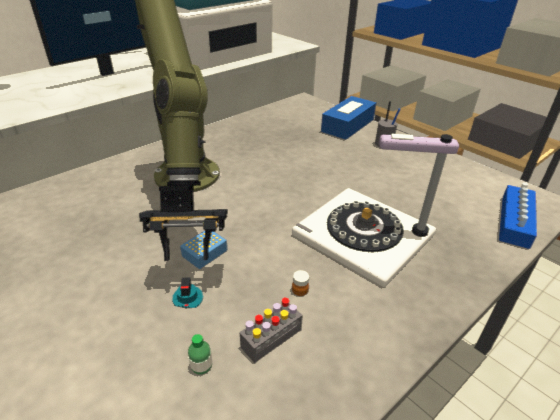

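```bash
python3 - <<'E'
from m import *
c=optics.get_calibration("wrist");s=ctrl.get_state();p=s["position"];print(p)
def Q(L,z,o=(200,130),k=5): return np.array([ray(c,o[0]+(x+.5)/k-.5,o[1]+(y+.5)/k-.5,z)[:2] for x,y in L])
e=Q([(327,422),(457,422),(340,571),(451,571)],.054);print(e,np.linalg.norm(e[1]-e[0]),np.linalg.norm(e[3]-e[2]),"centre",e.mean(0))
for a,b in((0,1),(2,3)):print("yaw",np.degrees(np.arctan2(*(e[b]-e[a])[::-1]))-90)
for a,b in((0,2),(1,3)):print("yaw",np.degrees(np.arctan2(*(e[b]-e[a])[::-1])),np.linalg.norm(e[b]-e[a]))
x,r=circ(Q([(260,350),(290,310),(340,288),(395,282),(450,290),(500,315),(530,355)],.029),.023,[.48,-.29]);print("barrel",x,r.round(1))
x,r=circ(Q([(193,280),(200,220),(595,225),(600,280),(597,320),(195,325)],.008),.036,[.48,-.29]);print("flange",x,r.round(1))
E
```

```text
[ 0.45600818 -0.27027741  0.09616073]
[[ 0.45783225 -0.28906952]
 [ 0.46947074 -0.27437352]
 [ 0.4865769  -0.31121433]
 [ 0.4977453  -0.29709793]] 0.018746385733409855 0.018000166264572848 centre [ 0.4779063  -0.29293883]
yaw -38.37745010662912
yaw -38.349797659585874
yaw -37.61056864458085 0.03628564346027802
yaw -38.78901911087962 0.036274641772775326
barrel [ 0.47805969 -0.29338995] [-0.1  0.3  0.  -0.2 -0.1  0.1  0.1]
flange [ 0.47714033 -0.29243543] [-0.8  0.2  0.5 -0.7  0.3  0.9]
```

```bash
python3 - <<'E'
from h import *
T=tool(-38.4,32);g=np.array([.4784,-.2925,.037])+.004*np.array([.784,-.621,0]);go(g-T[:,2]*.03,T);go(g,T)
E
```

```text
t 14.2 turn [-0.1  0.1 -0. ] shift [ 1.4 -3.4 38.9]
t 14.2 turn [-0.1  0.1 -0. ] shift [ 1.4 -3.3 68.9]
```

{"api": "step_arm", "payload": {
  "deltas": [
    [0,0,0,0.7,-2,18,80],
    [0,0,0,1.4,-3.3,36,80],
    [0,0,0,1.4,-3.3,50,80],
    [0,0,0,1.4,-3.3,62,80],
    [0,0,0,1.4,-3.3,69,80],
    [0,0,0,1.4,-3.3,69,80],
    [0,0,0,1.4,-3.3,69,80],
    [0,0,0,1.4,-3.3,69,80]
  ]
}}

```text
time: 15.2
position: [0.4815, -0.2957, 0.0374]
tool_rot: [0.859, 2.456, -0.249]
ft_force: [-0.4, 0.3, -0.1]
grip_width: 0.919
```

```bash
python3 - <<'E'
from h import *
s=ctrl.get_state();print(s["position"],s["ft_force"],s["joint_positions"].round(3))
T=tool(-38.4,32);g=np.array([.4784,-.2925,.037])+.004*np.array([.784,-.621,0]);go(g,T)
w=optics.get_image("wrist")[:,:,::-1];cv2.imwrite("pics/wrist9.png",w)
a=optics.get_image("scene")[:,:,::-1];crop(a,130,190,120,120,6,"pics/q1.png")
E
```

```text
[ 0.48151166 -0.29574056  0.03744532] [-0.4468006   0.31175989 -0.12022927] [0.299 0.023 0.115 2.346 0.542 0.264 0.823]
t 15.2 turn [-0.2  0.1 -0.1] shift [0.6 0.6 0.1]
```

View pics/q1.png

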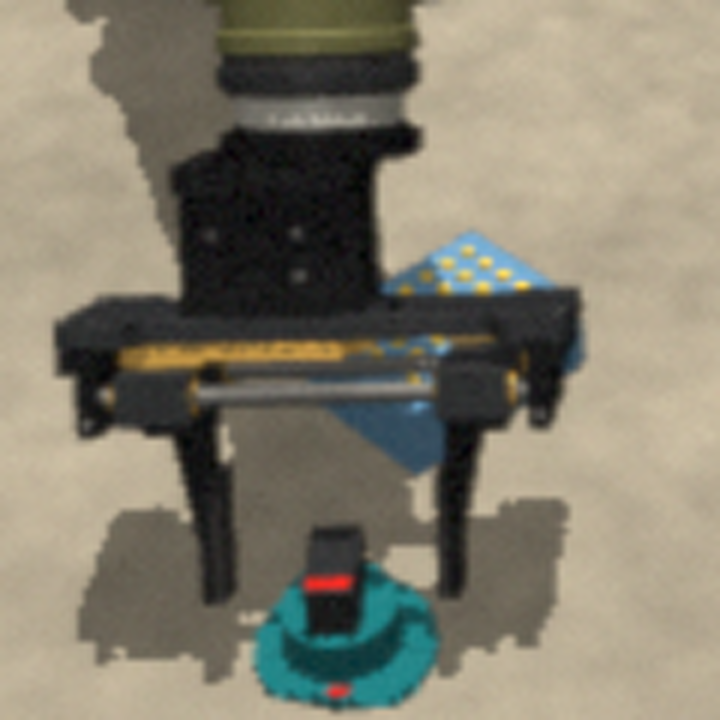

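Centred; close.

{"api": "step_arm", "payload": {
  "deltas": [
    [0,0,0,0,0,0,35],
    [0,0,0,0,0,0,10],
    [0,0,0,0,0,0,5],
    [0,0,0,0,0,0,5],
    [0,0,0,0,0,0,5],
    [0,0,0,0,0,0,5],
    [0,0,0,0,0,0,5],
    [0,0,0,0,0,0,5]
  ],
  "newtons": 35
}}

```text
time: 16.3
position: [0.4813, -0.2957, 0.0369]
tool_rot: [0.859, 2.457, -0.249]
ft_force: [-0.1, 0.6, -1.0]
grip_width: 0.226
```

```bash
python3 - <<'E'
from h import *
s=ctrl.get_state();print(s["position"],s["ft_force"],s["grip_width"]*87)
# waypoint lift, then mid
go([.487,-.285,.09],tool(-36,32)); go([.545,-.05,.14],tool(-17,32))
E
```

```text
[ 0.48131298 -0.29573321  0.03691784] [-0.06764193  0.59358116 -0.995715  ] 19.68258339764907
t 16.3 turn [-1.5  0.  -2.1] shift [-26.3  11.8 -46.2]
t 16.3 turn [-11.5   0.  -18.2] shift [  32.7  231.6 -142.6]
```

{"api": "step_arm", "payload": {
  "deltas": [
    [0,0,0,-8,1,-13,5],
    [-0.5,0,-0.7,-17,5,-29,5],
    [-1.5,0,-2,-26,12,-46,5],
    [-3.5,0,-5,-15,55,-65,5],
    [-5.5,0,-8.5,-3,100,-85,5],
    [-7.5,0,-12,9,145,-104,5],
    [-9.5,0,-15,21,190,-124,5],
    [-11.5,0,-18,33,232,-143,5]
  ]
}}

```text
time: 17.3
position: [0.5446, -0.0477, 0.1401]
tool_rot: [0.385, 2.558, -0.108]
ft_force: [0.9, 0.2, -1.4]
grip_width: 0.226
```

```bash
python3 - <<'E'
from h import *
s=ctrl.get_state();print(s["position"],s["ft_force"],s["grip_width"]*87,s["joint_positions"].round(2))
go([.602,.115,.150],tool(2.7,32))
E
```

```text
[ 0.54461274 -0.04773485  0.14011941] [ 0.92426683  0.20932666 -1.35391976] 19.63037192371261 [ 0.07 -0.18 -0.16  2.28  0.34  0.55  0.94]
t 17.3 turn [-10.4   0.  -16.8] shift [-11.1 172.4  -4.4]
```

{"api": "step_arm", "payload": {
  "deltas": [
    [-1.5,0,-2.5,-2,25,-1,5],
    [-3,0,-5,-4,52,-1,5],
    [-5,0,-8,-6,85,-2,5],
    [-7,0,-11,-8,118,-3,5],
    [-9,0,-14,-10,150,-4,5],
    [-10.4,0,-16.8,-11,172,-4.5,5],
    [-10.4,0,-16.8,-11,172,-4.5,5],
    [-10.4,0,-16.8,-11,172,-4.5,5]
  ]
}}

```text
time: 18.3
position: [0.6021, 0.1122, 0.1495]
tool_rot: [-0.057, 2.583, 0.015]
ft_force: [-0.6, -0.2, -1.1]
grip_width: 0.226
```

```bash
python3 - <<'E'
from h import *
s=ctrl.get_state();print(s["position"],s["ft_force"],s["grip_width"]*87,s["joint_positions"].round(2))
w=optics.get_image("wrist")[:,:,::-1];cv2.imwrite("pics/wrist10.png",w)
crop(w,320,85,150,130,5,"pics/r1.png");crop(w,210,160,145,110,5.5,"pics/r2.png")
cv2.imwrite("pics/scene10.png",optics.get_image("scene")[:,:,::-1])
s=ctrl.get_state();print(s["position"])
E
```

```text
[0.6020849  0.11223036 0.14947732] [-0.6348201  -0.20157014 -1.07420032] 19.621975431391416 [-0.07 -0.05 -0.24  2.14  0.26  0.52  1.12]
[0.60210891 0.11183201 0.14971966]
```

View pics/wrist10.png

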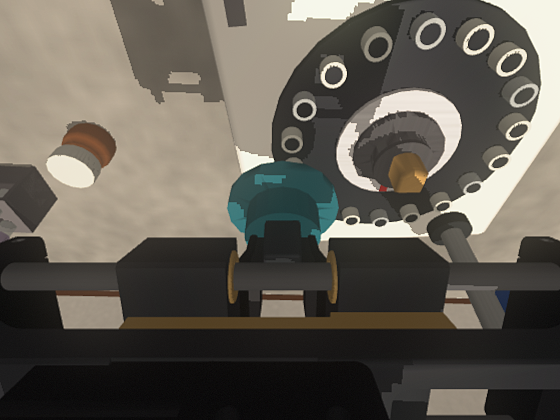

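View pics/r1.png

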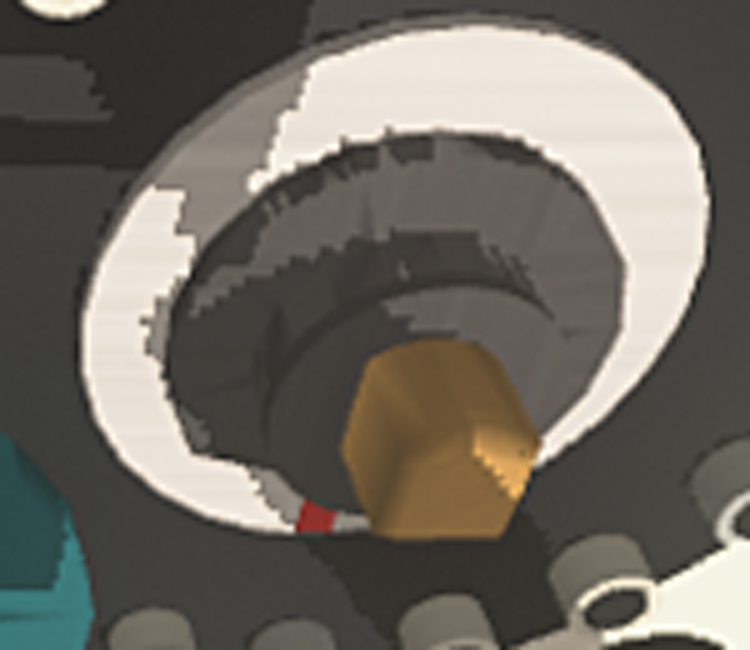

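View pics/r2.png

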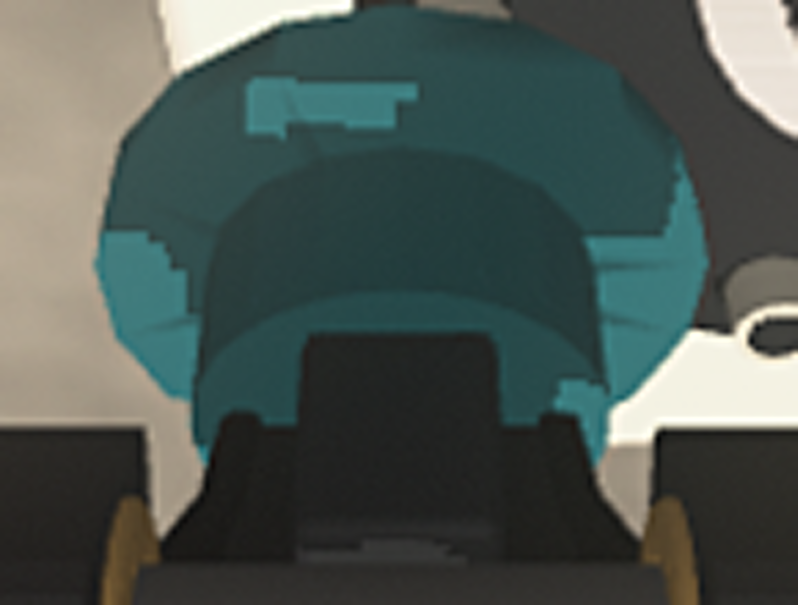

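View pics/scene10.png

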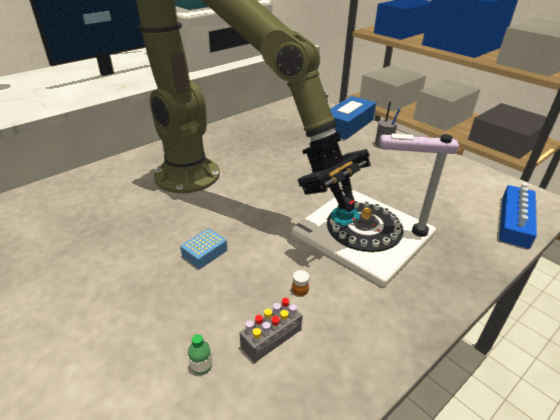

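```bash
python3 - <<'E'
from m import *
c=optics.get_calibration("wrist");s=ctrl.get_state();p=s["position"];print(p)
def Q(L,z,o=(320,85),k=5): return np.array([ray(c,o[0]+(x+.5)/k-.5,o[1]+(y+.5)/k-.5,z)[:2] for x,y in L])
x,r=circ(Q([(82,320),(100,250),(150,188),(310,68),(380,38),(470,27),(560,45),(630,85),(685,145),(708,215),(700,280),(670,350),(620,405),(548,460),(300,533),(220,522),(150,480),(100,410)],.045),.05,[.6,.2]);print("disc",x,r.round(1))
x,r=circ(Q([(268,420),(275,385),(300,345),(340,310),(390,290),(440,283),(500,288),(545,308)],.067),.023,[.6,.2]);print("hub barrel",x,r.round(1))
e=Q([(377,538),(502,538)],.090);print("stub flat",e,e.mean(0),np.linalg.norm(e[1]-e[0]),np.degrees(np.arctan2(*(e[1]-e[0])[::-1]))-90)
cz=p[2]-.0369
R0=Rn.from_rotvec(s["tool_rot"]).as_matrix();print("tool yaw",np.degrees(np.arctan2(R0[1,2],R0[0,2])))
C=lambda L,z:Q(L,z,(210,160),5.5)
x,r=circ(C([(197,405),(215,365),(270,318),(340,296),(400,290),(470,297),(540,322),(588,360),(605,390)],cz+.029),.023,p[:2]);print("cap barrel",x,r.round(1),x-p[:2])
x,r=circ(C([(98,262),(107,215),(125,142),(185,70),(680,140),(708,262)],cz+.004),.036,p[:2]);print("cap flange",x,r.round(1),x-p[:2])
E
```

```text
[0.60210891 0.11183201 0.14971966]
disc [0.5983055  0.20613269] [ 0.3  1.  -0.5 -0.3  0.5  0.2 -1.  -1.9 -1.5 -0.4  0.1  1.   0.3 -0.3
 -0.5 -0.1 -1.3 -1.4]
hub barrel [0.59861194 0.2050137 ] [-0.8 -0.3  0.3  0.8  0.2 -0.4 -0.5  0. ]
stub flat [[0.60605904 0.19575692]
 [0.60525526 0.21447527]] [0.60565715 0.20511609] 0.018735600385394954 2.4588309135420445
tool yaw 2.424623687639227
cap barrel [0.59795349 0.11116453] [-0.4 -0.3  0.2  0.1  0.1  0.1 -0.  -0.2 -0.4] [-0.00415542 -0.00066749]
cap flange [0.59616334 0.11123861] [ 0.6 -0.9 -0.2  0.8 -0.3  0.4] [-0.00594557 -0.00059341]
```

```bash
python3 - <<'E'
from h import *
go([.6027,.2066,.1450],tool(2.7,32));go([.6027,.2066,.134],tool(2.7,32))
E
```

```text
t 18.4 turn [-0.1  0.  -0.2] shift [-1.5 94.7  6.4]
t 18.4 turn [-0.1  0.  -0.2] shift [ 4.4 94.7 15.8]
```

{"api": "step_arm", "payload": {
  "deltas": [
    [0,0,0,0,22,1,5],
    [0,0,0,-0.5,46,3,5],
    [0,0,0,-1,72,5,5],
    [-0.1,0,-0.2,-1.5,94.7,6.4,5],
    [-0.1,0,-0.2,1.5,94.7,11,5],
    [-0.1,0,-0.2,4.4,94.7,15.8,5],
    [-0.1,0,-0.2,4.4,94.7,15.8,5],
    [-0.1,0,-0.2,4.4,94.7,15.8,5]
  ]
}}

```text
time: 19.4
position: [0.6031, 0.2065, 0.1344]
tool_rot: [-0.061, 2.581, 0.016]
ft_force: [0.8, -0.5, -1.1]
grip_width: 0.224
```

```bash
python3 - <<'E'
from h import *
s=ctrl.get_state();print(s["position"],s["ft_force"],s["grip_width"]*87)
w=optics.get_image("wrist")[:,:,::-1];cv2.imwrite("pics/wrist11.png",w)
crop(w,200,85,165,150,5,"pics/s1.png")
a=optics.get_image("scene")[:,:,::-1];b=optics.get_image("side")[:,:,::-1]
crop(a,290,120,170,130,4.7,"pics/s2.png");crop(b,255,130,90,75,8,"pics/s3.png")
s=ctrl.get_state();print(s["position"],s["ft_force"])
E
```

```text
[0.60307251 0.20648826 0.13438343] [ 0.75333899 -0.53445461 -1.09674836] 19.51922680956617
[0.60310148 0.20726776 0.134737  ] [ 0.46844676 -0.44955123 -2.05915273]
```

View pics/s1.png

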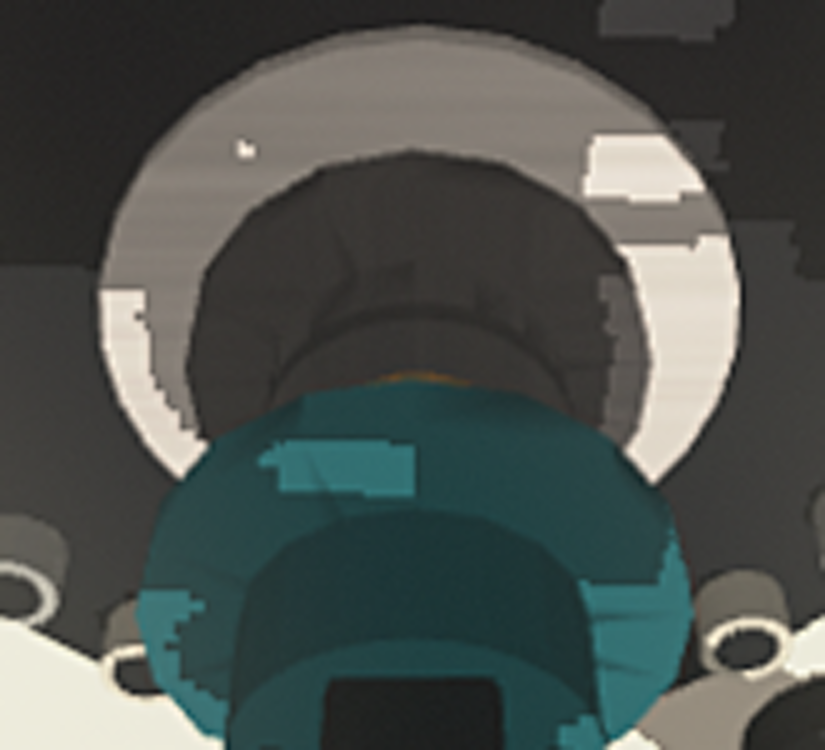

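View pics/s2.png

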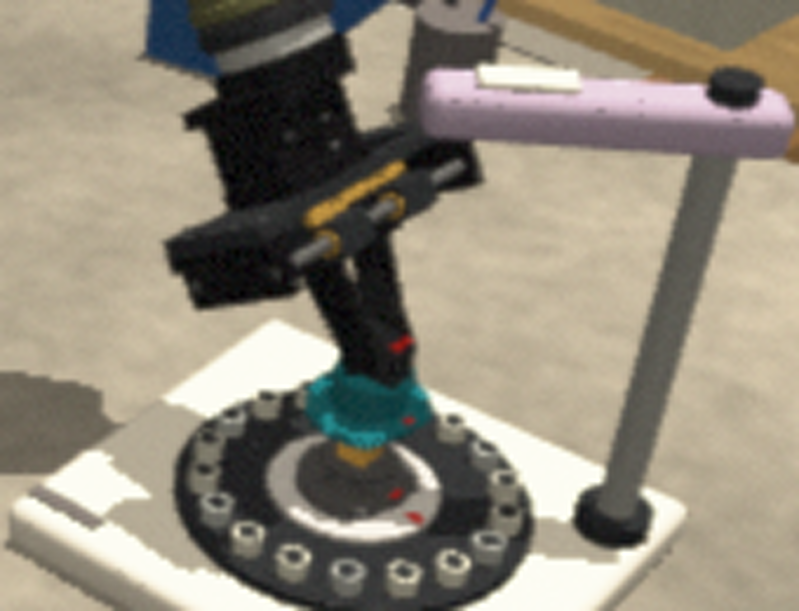

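View pics/s3.png

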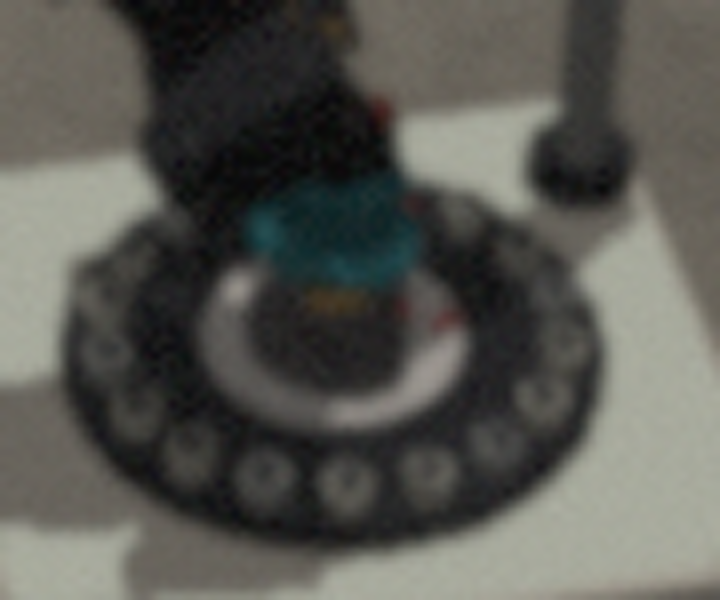

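```bash
python3 - <<'E'
from m import *
c=optics.get_calibration("wrist");s=ctrl.get_state();p=s["position"];print(p)
def Q(L,z,o=(200,85),k=5): return np.array([ray(c,o[0]+(x+.5)/k-.5,o[1]+(y+.5)/k-.5,z)[:2] for x,y in L])
x,r=circ(Q([(100,300),(118,215),(155,150),(240,82),(330,50),(420,40),(510,52),(600,88),(660,132),(705,190),(730,240),(740,300),(722,375),(690,440),(655,485),(185,480),(130,400)],.045),.05,[.6,.2]);print("disc",x,r.round(1))
x,r=circ(Q([(275,390),(290,368),(325,340),(370,322),(420,316),(470,322),(515,342),(550,370),(565,395)],.067),.023,[.6,.2]);print("hub barrel",x,r.round(1))
x,r=circ(Q([(187,360),(205,270),(255,210),(320,170),(415,151),(505,165),(575,200),(635,265),(652,360)],.049),.036,[.6,.2]);print("hub flange",x,r.round(1))
print("stub back top",Q([(420,373)],.067)+[.014,0])
cz=p[2]-.0369
x,r=circ(Q([(235,710),(265,680),(310,655),(360,643),(410,639),(470,645),(520,658),(565,683),(597,712)],cz+.029),.023,p[:2]);print("cap barrel",x,r.round(1),x-p[:2])
x,r=circ(Q([(140,590),(145,540),(180,480),(300,397),(520,390),(650,480),(688,560),(692,610)],cz+.004),.036,p[:2]);print("cap flange",x,r.round(1),x-p[:2])
go([.6027,.2072,.122],tool(2.7,32))
E
```

```text
[0.60310148 0.20726776 0.134737  ]
disc [0.59794592 0.20694269] [-0.6 -0.3  0.2  0.3  0.  -0.  -0.2 -0.2 -0.2 -0.4 -0.   0.1 -1.  -0.7
  0.2 -1.3 -2. ]
hub barrel [0.59932098 0.20707508] [-0.   0.   0.  -0.  -0.   0.1 -0.1  0.1 -0.1]
hub flange [0.59797583 0.20729192] [ 0.2 -0.  -0.2  0.1  0.1 -0.1 -0.1  0.1  0. ]
stub back top [[0.60006032 0.20660632]]
cap barrel [0.59870202 0.20627689] [ 0.1  0.1  0.2 -0.  -0.1 -0.3 -0.   0.   0.5] [-0.00439946 -0.00099086]
cap flange [0.5963128  0.20660759] [-0.1 -0.2 -0.5  0.4  0.7 -0.9 -0.8  0.1] [-0.00678868 -0.00066017]
t 19.55 turn [-0.   0.1  0. ] shift [ 7.1 -0.  10.6]
```

```bash
python3 - <<'E'
from h import *
s=ctrl.get_state();print(s["position"])
go([.6039,.2078,.130],tool(2.7,32));go([.6039,.2078,.122],tool(2.7,32))
E
```

```text
[0.60310148 0.20726776 0.134737  ]
t 19.55 turn [-0.   0.1  0. ] shift [1.8 0.5 4.5]
t 19.55 turn [-0.   0.1  0. ] shift [ 6.1  0.5 11.2]
```

{"api": "step_arm", "payload": {
  "deltas": [
    [0,0,0,0.5,0.5,2,5],
    [0,0,0,1,0.5,3,5],
    [0,0,0,1.8,0.5,4.5,5],
    [0,0,0,2.8,0.5,6,5],
    [0,0,0,4,0.5,7.8,5],
    [0,0,0,5,0.5,9.5,5],
    [0,0,0,6,0.5,11,5],
    [0,0,0,6,0.5,11,5]
  ]
}}

```text
time: 20.55
position: [0.6035, 0.2081, 0.1216]
tool_rot: [-0.063, 2.582, 0.017]
ft_force: [-0.1, 0.0, -1.6]
grip_width: 0.228
```

```bash
python3 - <<'E'
from h import *
s=ctrl.get_state();print(s["position"],s["ft_force"],s["torque"],s["grip_width"]*87)
a=optics.get_image("scene")[:,:,::-1]
crop(a,330,175,80,75,8,"pics/t1.png")
s=ctrl.get_state();print(s["position"],s["ft_force"],s["torque"])
go([.6039,.2078,.112],tool(2.7,32))
E
```

```text
[0.60348274 0.20805295 0.12163099] [-0.1369827   0.04202884 -1.56995099] [ 0.06826734  0.74480388 -0.01280295] 19.79358985151547
[0.60355385 0.20810417 0.12176577] [-0.39421109  0.16660528 -1.40324303] [0.11687282 0.69139702 0.00519341]
t 20.6 turn [0.  0.  0.1] shift [ 4.9 -0.3  8.5]
```

View pics/t1.png

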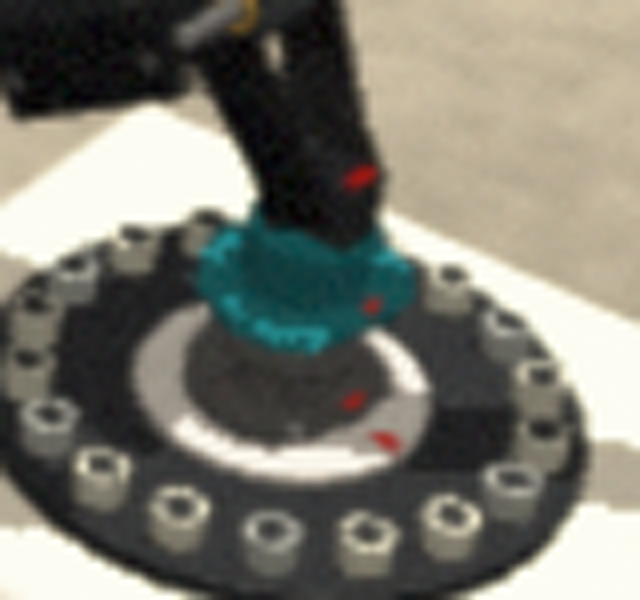

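{"api": "step_arm", "payload": {
  "deltas": [
    [0,0,0,1,0,1.5,5],
    [0,0,0,2,0,3,5],
    [0,0,0,3,0,5,5],
    [0,0,0,4,0,6.5,5],
    [0,0,0,5,0,8,5],
    [0,0,0,6,0,9.7,5],
    [0,0,0,7,0,11.4,5],
    [0,0,0,7,0,11.4,5]
  ]
}}

```text
time: 21.6
position: [0.6036, 0.208, 0.1082]
tool_rot: [-0.063, 2.582, 0.017]
ft_force: [-0.7, 0.5, -1.7]
grip_width: 0.227
```

```bash
python3 - <<'E'
from h import *
s=ctrl.get_state();print(s["position"],s["ft_force"],s["torque"],s["grip_width"]*87)
go([.6037,.2080,.1035],tool(2.7,32))
E
```

```text
[0.60358911 0.20804976 0.10820442] [-0.70030818  0.46488772 -1.67533566] [0.10821277 0.76504867 0.02885383] 19.745488802356135
t 21.6 turn [0.  0.  0.1] shift [ 2.4 -0.1  4. ]
```

{"api": "step_arm", "payload": {
  "deltas": [
    [0,0,0,0.5,0,0.8,5],
    [0,0,0,1,0,1.6,5],
    [0,0,0,1.4,0,2.4,5],
    [0,0,0,1.8,0,3,5],
    [0,0,0,2.2,0,3.6,5],
    [0,0,0,2.5,0,4.1,5],
    [0,0,0,2.7,0,4.4,5],
    [0,0,0,2.7,0,4.4,5]
  ]
}}

```text
time: 22.6
position: [0.6041, 0.2083, 0.104]
tool_rot: [-0.063, 2.58, 0.018]
ft_force: [-1.5, -0.4, 2.9]
grip_width: 0.225
```

```bash
python3 - <<'E'
from h import *
s=ctrl.get_state();print(s["position"],s["ft_force"],s["torque"],s["grip_width"]*87)
a=optics.get_image("scene")[:,:,::-1]
crop(a,330,175,80,75,8,"pics/u1.png")
E
```

```text
[0.60414704 0.2082866  0.10396099] [-1.53513104 -0.3702205   2.87879002] [-0.07474386  0.6587257   0.01422039] 19.599969305417446
```

View pics/u1.png

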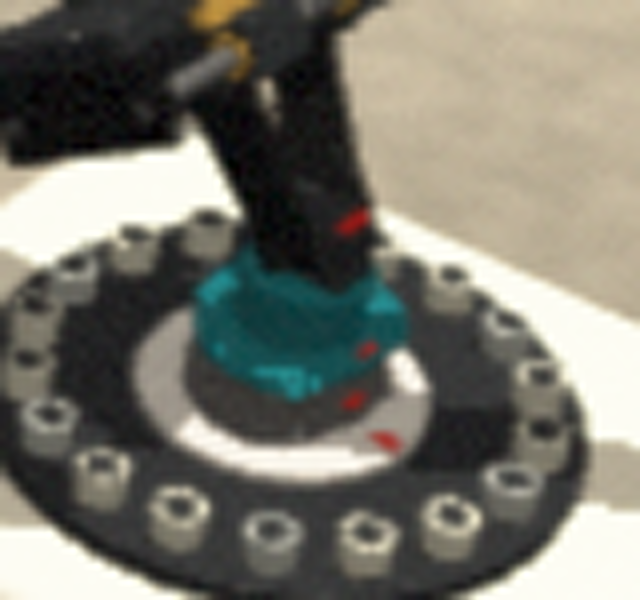

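{"api": "step_arm", "payload": {
  "deltas": [
    [0,0,0,0,0,0,30],
    [0,0,0,0,0,0,60],
    [0,0,0,0,0,0,60],
    [0,0,0,0,0,0,60],
    [0,0,0,0,0,-12,60],
    [0,0,0,0,0,-30,60],
    [0,0,0,0,0,-55,60],
    [0,0,0,0,0,-75,60]
  ]
}}

```text
time: 23.65
position: [0.5634, 0.2066, 0.1686]
tool_rot: [-0.063, 2.58, 0.018]
ft_force: [0.8, -0.6, -0.0]
grip_width: 0.689
```

```bash
python3 - <<'E'
from h import *
s=ctrl.get_state();print(s["position"],s["ft_force"],s["grip_width"],s["joint_positions"].round(2))
for n in["wrist","scene","side"]:cv2.imwrite(f"pics/{n}12.png",optics.get_image(n)[:,:,::-1])
crop(cv2.imread("pics/scene12.png"),330,175,80,75,8,"pics/v1.png")
crop(cv2.imread("pics/side12.png"),255,130,90,75,8,"pics/v2.png")
E
```

```text
[0.56343649 0.20660131 0.16855385] [ 0.75257901 -0.58474734 -0.01144927] 0.6891225415658692 [-0.17 -0.08 -0.37  2.12  0.39  0.63  0.81]
```

View pics/v1.png

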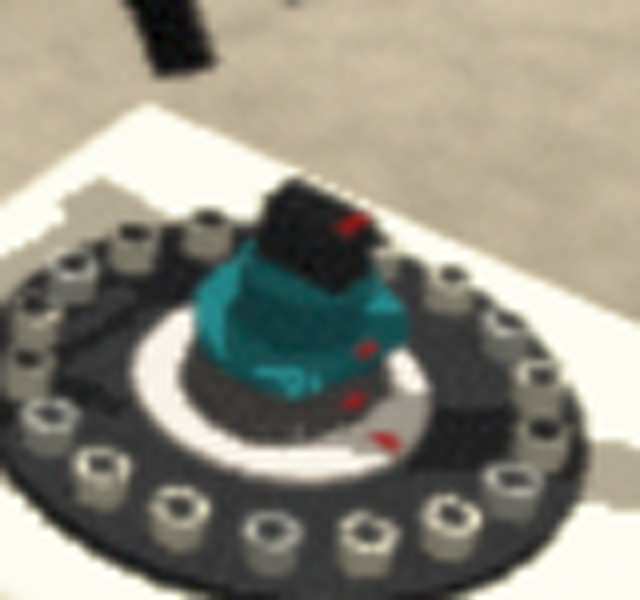

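View pics/wrist12.png

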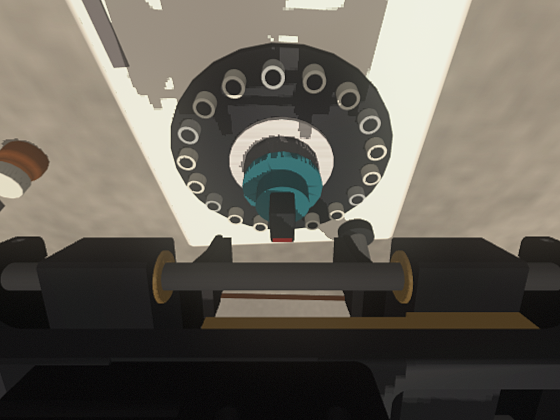

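View pics/scene12.png

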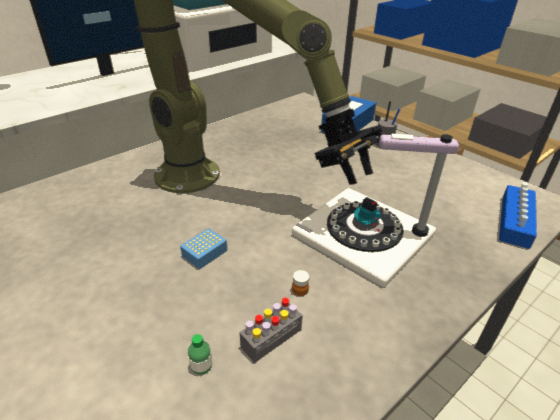

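{"api": "step_arm", "payload": {
  "deltas": [
    [0,0,0,0,-3,-3,60],
    [0,0,0,0,-10,-6,60],
    [0,0,0,0,-20,-8,60],
    [0,0,0,0,-32,-10,60],
    [0,0,0,0,-45,-10,60],
    [0,0,0,0,-55,-10,60],
    [0,0,0,0,-60,-10,60],
    [0,0,0,0,-60,-10,60]
  ]
}}

```text
time: 24.8
position: [0.5616, 0.1457, 0.1753]
tool_rot: [-0.062, 2.582, 0.017]
ft_force: [0.2, 0.5, -0.3]
grip_width: 0.687
```

```bash
python3 - <<'E'
from m import *
s=ctrl.get_state();print(s["time"],s["position"],s["ft_force"],s["qd"].round(3))
w=optics.get_image("wrist")[:,:,::-1];cv2.imwrite("pics/wrist13.png",w)
a=optics.get_image("scene")[:,:,::-1];b=optics.get_image("side")[:,:,::-1]
cs=optics.get_calibration("scene")
# red marks centroid in scene crop: bar stripe, cap dash, hub dash, seat mark
hsv=cv2.cvtColor(np.ascontiguousarray(a[190:235,355:395]),cv2.COLOR_BGR2HSV)
m=((hsv[...,0]<8)|(hsv[...,0]>172))&(hsv[...,1]>150)&(hsv[...,2]>80)
n,l,st,ce=cv2.connectedComponentsWithStats(m.astype(np.uint8))
for i in range(1,n):
    if st[i,4]>=2:
        u=ce[i]+[355,190];print(u.round(1),st[i,4],[ray(cs,*u,z)[:2].round(4).tolist() for z in(.121,.075,.053,.045)])
crop(w,300,60,150,130,5,"pics/x1.png")
crop(b,255,130,90,75,8,"pics/x2.png")
E
```

```text
24.8 [0.56160028 0.14570945 0.17532588] [ 0.24255938  0.49026925 -0.3232355 ] [-0.007  0.005 -0.015 -0.008  0.    -0.001 -0.007]
[373.5 202.5] 6 [[0.6174, 0.2056], [0.5818, 0.2625], [0.5648, 0.2897], [0.5586, 0.2996]]
[375.5 218. ] 2 [[0.6624, 0.156], [0.63, 0.2093], [0.6145, 0.2348], [0.6089, 0.2441]]
[373.7 224.7] 3 [[0.6761, 0.1311], [0.6447, 0.1826], [0.6297, 0.2072], [0.6243, 0.2162]]
[377.5 229.5] 2 [[0.6938, 0.1231], [0.6637, 0.1741], [0.6493, 0.1985], [0.6441, 0.2073]]
```

View pics/wrist13.png

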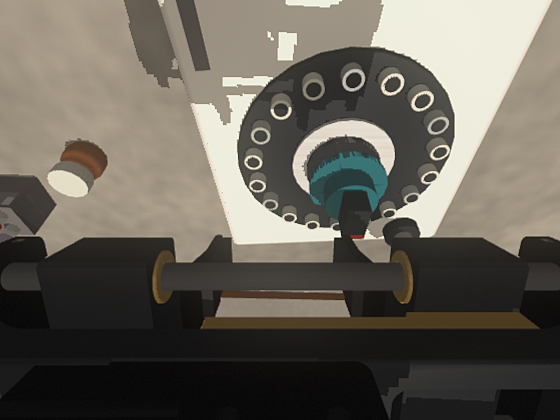

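View pics/x2.png

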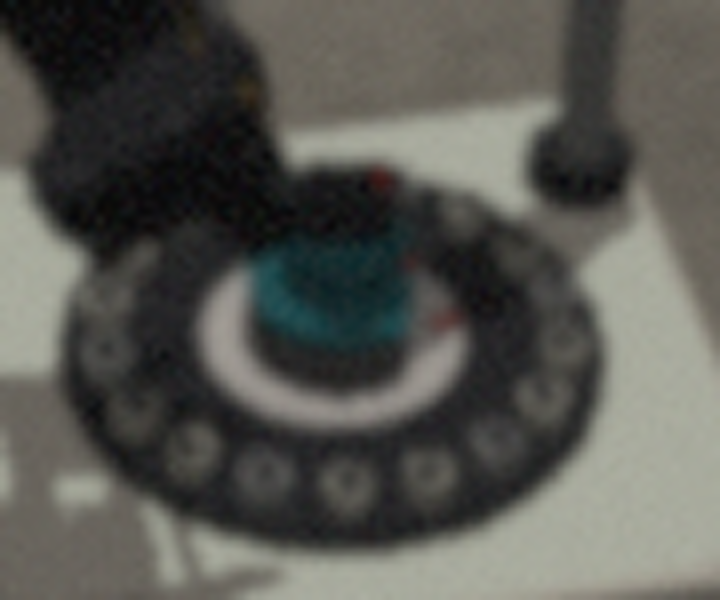

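```bash
python3 - <<'E'
from bench import ctrl
print(ctrl.close_job())
E
```

```text
the job is handed in; nothing more can be done
None
```

I fitted the hub on the D-shaft and put the clamp cap over its brass stub, flat to flat. Then I let go, backed the gripper clear and handed the job in at about 25 s of the 69 s allowed.

**Seating:** the hub met the seat at a TCP height of 74.9 mm (74.8 mm expected). The cap met the hub at 104.0 mm (103.9 mm expected). Each press was light, 7 N upward for the hub and 3 N for the cap, plus about 8 N sideways on the hub against the shaft.

**Alignment:** in the last scene picture, the bar stripe, cap dash, hub dash and seat mark, each taken at its seated height, all lie within about 4 mm in y on the +x side. The side view shows the cap flush on the hub.

**Surroundings:** the force stayed near zero while backing off and at hand-in. I saw no contact with the pipetting arm. The bottle, jar, tube rack and tip box looked unmoved, judged by eye and not measured.

**Checks that disagreed or were marginal:**
- **Shaft position:** the fixed cameras and the wrist camera differed by up to about 6 mm. I used the wrist camera with the part in hand, and both parts went on without forcing.
- **Joint 2 limit:** early on, one pose was cut short at the joint 2 limit. It read -0.301 rad against -0.300, about the size of the reading noise. I moved off it straight away.

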